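# Change over the brass seals in an engraver's click-stop vise

## Robot

A 6-joint arm with a two-finger parallel gripper is mounted at the origin on the work surface. World frame = base frame: x ahead of the robot, y to its left, z up, the work surface at z = 0. Lengths are in m, angles in rad, forces in N, time in s.
With the tool pointing down it reaches from about 0.325 to 0.775 m from the base axis. Payload 5.5 kg.
Tool frame: the origin (TCP) lies on the mounting face of the last link; the fingertips stand 182 mm ahead of it and the grasp point (between the pads) lies 163 mm ahead of it (ctrl.pinch_z is the distance from the TCP to the grasp point, in m); z points along the fingers, x is the direction in which the jaws open and shut, and the axes are right-handed (so a half turn about z gives the same grasp; the last joint's range is limited). The gripper opens to 88 mm and grips with 3 to 60 N. Pads are 20 mm wide; open, the fingers measure 115 mm over their backs; the gripper's body (75 mm by 178 mm) begins 61 mm behind the grasp point.
Start: joints at [-1.398, 0.091, 1.231, -0, 1.82, -0.057], TCP at [0.137, -0.584, 0.405] pointing down, gripper open.
Joint ranges: [-2.87, 2.87], [-0.86, 2.18], [0.17, 2.46], [-1.51, 4.65], [0.06, 2.69], [-2.65, 2.65]. Speed limits (rad/s): [2.57, 2.57, 3.01, 3.14, 3.14, 3.14].

## Interface

Orientations are given as [roll, pitch, yaw] about the fixed x, y, z axes, in that order (R = Rz(yaw) Ry(pitch) Rx(roll)).
In Python, from workcell import ctrl, viewer, workorder gives the robot as it stands.
- The arm moves only by the tool arm_command, never from a script. Its argument "series" is a list of rows, each a list of 2 entries, a list of its own where there are three numbers: the shift along the world's x, y, z as a fraction of full scale, then the turn, a rotation vector about the world's x, y, z as a fraction of full scale. A call has 1 to 5 rows; each row shifts and turns the pose as measured when the row begins; what a row does not reach is not made up. Full scale, the value 1, is 0.25 m for a shift and 90 degrees for a turn. A row lasts 1/8 s, in which the tool goes at most 62.5 mm and 10.7 degrees, less where a joint would pass 70% of its speed; a pose out of reach is approached as far as the arm can. A call with a number of a shift or a turn outside -1 to 1 is refused whole. A call with a gripper value outside its range is refused whole. "gripper" is the opening, from 0 (shut) to 1 (fully open), set as the call begins (left out, the last holds). The fingers move at their own pace and stop on an object; the grip force is fixed at half the most. Time passes only in rows, so rows that do not move let the fingers close. It gives the time, the measured TCP pose, the force and the opening at its end, in the units of the state.
- ctrl.get_obs(): the state, without advancing time (a new reading comes with each control period).
- viewer.snapshot(name): name is "scene" or "top"; returns the picture (420x560x3 uint8, red, green, blue); there is no depth.
- viewer.camera_info(name): a dict with "fx", "fy", "cx", "cy" (pixels), "k1" (the pictures are not rectified: a ray, as slopes to the right and down, at radius r is drawn at 1 + k1 r^2 times it, then the intrinsics apply), "R" (3x3) and "t" (3): a world point X has camera coordinates R X + t. Camera axes: x right, y down, z forward; pixel columns grow to the right and rows downward; lengths in m; the calibration is good to about 2 mm. A picture is of the moment at which its call begins. camera_info takes no time and is no camera call.
- workorder.hand_in(): hands the job in, once; it reports no verdict.
The state is a dict: "time": time; "joint_pos": joint angles; "joint_velocities": joint speeds; "joint_torque": joint torques, N m; "position": TCP position; "tcp_rot": TCP orientation; "wrist_force": force on the tool from outside, world axes, zero at the start; "wrist_torque": the same for the moment, N m; "width": finger opening in m.
Only numpy, scipy, OpenCV 4.12 (cv2) and the standard library are available. Lean on these libraries where they do the work, as an engineer would, in place of code of your own. Each camera call takes 0.05 s, during which the arm holds its last target.

## Task

Change the work in the engraving vise: its clamp knob has a left-hand thread, so loosen it clockwise, stand the finished seal (the grooved one with the domed top, in the jaws) upright in the wooden tray, then stand every brass blank from the felt pad upright between the jaws and clamp them all tight together. Last, turn the round brass table, click by click, back until the black line by its post meets the white mark on the base, leaving it resting in that click. Do not disturb the things standing around.

Things in the scene. Friction and masses are not known exactly. Their poses are not given: they have to be found in the camera images.
- bed: Fixed cast base of the engraving bed, blue-green, 230 x 230 mm, its square plate up to 25 mm and under the table a round boss up to 34 mm. Origin: centre of its underside, on the axis of the round table; z up; the white mark is on its -x side. Somewhere on the counter, turned by up to 12 degrees.
- dial (a joint): Angle of the round brass table (radius 103 mm, top at 46 mm) on the bed, rad, growing counterclockwise from above. 0 = black line at the white mark. Spring click stops every 30 degrees (0.524 rad), 0 included; let go, it settles in the nearest. Starts two to four clicks counterclockwise of the mark. A click takes 0.5 to 1 N m. Stops at -0.7 and 2.6. Vise, knob and post ride on it.
- post (a point): Centre of the top of the upright steel post for turning the round table: 16 mm diameter, its top 115 mm above the counter and its foot on the table at 46 mm, 85 mm from the table's axis. It turns with the table.
- mark (a point): Top of the fixed white mark on the bed, 110 mm from the table's axis, on the bed's -x side.
- vise (a point): Centre of the vise: on the table's axis, on the vise floor (52 mm above the counter). x: across the jaws, from fixed jaw to moving jaw and on to the knob; y: along them; z up. Post at x = -85 mm. Jaws 168 mm long, 16 mm tall (tops at 68 mm), 14 mm thick, end stops at y = 80 and -80 mm. Fixed jaw's face at x = -18 mm, moving jaw's at 18 mm + 3.8 mm per rad of clamp. Turns with the table.
- jaw: The moving jaw, a steel bar 14 x 168 x 16 mm. Origin: centre of its underside; same axes as the vise. Driven only by the clamp knob.
- clamp (a joint): Angle of the clamp knob, rad. LEFT-HAND THREAD: it grows as the knob is turned clockwise from above, which opens the jaw 3.8 mm per rad; counterclockwise closes it. 0 = closed on 36 mm feet, where it starts, holding the finished seal; runs to 2.8. Turns with 0.12 N m and stays where left; on clamped work it stiffens at once: 0.25 N m is tight.
- knob_grip (a point): Centre of the clamp knob's grip, 90 mm above the counter, 73 mm from the table's axis on the side opposite the post. An upright aluminium wing, 52 mm long (this point's x), 14 mm thick (its y), spanning 69 to 105 mm above the counter, on a round hub (radius 16 mm, top at 69 mm) and a housing 36 x 40 mm (top at 66 mm). Turns with the knob.
- seal: Finished brass seal, like a stubby mushroom upside down: round foot 36 mm diameter, 16 mm tall, and on it a shank 18 mm diameter up to 42 mm, with three dark grooves and a rounded 8 mm dome on top; 0.25 kg. Origin: centre of its underside, z up. At the start its foot is clamped in the middle of the vise, flush with the jaw tops.
- tray: Loose wooden tray, 150 (x) x 120 (y) x 28 mm tall, walls 6 mm, inner floor about 6 mm above its underside. Origin: centre of its underside. Left or right of the bed.
- pad: Fixed grey felt pad 170 x 170 x 3 mm, on which the blanks stand. Origin: centre of its underside. On the other side of the bed from the tray.
- blank1: Plain flat-topped brass blank: round foot 36 mm diameter, 16 mm tall, and on it a plain shank 18 mm diameter up to 42 mm; 0.25 kg. Origin: centre of its underside, z up. Stands on the felt pad; two to four are present, all alike; any order and any place along the jaws will do (four fit, 39 mm apart).
- blank2: Plain flat-topped brass blank: round foot 36 mm diameter, 16 mm tall, and on it a plain shank 18 mm diameter up to 42 mm; 0.25 kg. Origin: centre of its underside, z up. Stands on the felt pad; two to four are present, all alike; any order and any place along the jaws will do (four fit, 39 mm apart).
- blank3: Plain flat-topped brass blank: round foot 36 mm diameter, 16 mm tall, and on it a plain shank 18 mm diameter up to 42 mm; 0.25 kg. Origin: centre of its underside, z up. Stands on the felt pad; two to four are present, all alike; any order and any place along the jaws will do (four fit, 39 mm apart).
- blank4: Plain flat-topped brass blank: round foot 36 mm diameter, 16 mm tall, and on it a plain shank 18 mm diameter up to 42 mm; 0.25 kg. Origin: centre of its underside, z up. Stands on the felt pad; two to four are present, all alike; any order and any place along the jaws will do (four fit, 39 mm apart).
- loupe: Bystander: grey eye loupe, 38 mm wide, 34 mm tall, beyond the work. Leave it.
- ringbox: Bystander: dark red ring box, 55 x 55 x 43 mm, beyond the work. Leave it.
- pot: Bystander: white ceramic cup, 70 mm wide, 80 mm tall, beyond the work. Leave it.
Mind the look-alikes: they are no part of the job. What is shaped like the blank3 but blue, purple or turquoise is not meant.

How it is judged:
By the outcome, as a careful person would: the job done as asked, in the order asked, and still so for the second after the job is handed in, with the robot touching nothing.
Of blank1, blank2, blank3, blank4 only 2 to 4 are there at a start; the rules pass over those that are not, and their reading is None.
At some moment in a run one of blank1, blank2, blank3, blank4 may be knocked a few centimetres aside while the robot is not near it.
It also fails if it takes over 210 s, if anything falls off the work surface, if the arm or the gripper's body presses on something with over 40 N, if the wrist force passes 120 N, or if a joint passes its speed limit or range.

## Working session

There is one attempt and no reset: what is moved stays moved. The work goes in short steps, Python scripts to look and compute and a tool call to move; the robot and the scene stay as the last step left them, time stands still between calls to the robot, and variables do not carry over. Pictures are saved under pics/ and viewed, and the job is handed in when it is done.

Besides the shell and the picture viewer there is one more tool, called after ">>>" as a command line: name --argument value ..., lists and objects as JSON in quotes. arm_command: Moves the arm, as the interface text tells. Shift numbers are shares of 0.25 m and turn numbers shares of 90 degrees, none past 1 either way. Its arguments: {"type":"object","properties":{"series":{"type":"array","items":{"type":"array"}},"gripper":{"type":"number"}},"required":["series"]}

```bash
mkdir -p pics && ls && python3 - <<'E'
from workcell import ctrl, viewer, workorder
import cv2
print(ctrl.get_obs())
for n in("scene","top"):
    im=viewer.snapshot(n); cv2.imwrite(f"pics/{n}0.png",im[:,:,::-1])
    print(n,viewer.camera_info(n))
E
```

```text
pics
{'time': 0.0, 'joint_pos': array([-1.39768625e+00,  9.18246902e-02,  1.23185384e+00, -2.62881767e-05,
        1.81980155e+00, -5.66896261e-02]), 'joint_velocities': array([ 0.00038183,  0.00058525,  0.00053061, -0.00084494,  0.00094874,
        0.0003887 ]), 'joint_torque': array([ 4.68396465e-04, -4.46445107e+01, -4.06443143e+01,  6.94841472e-02,
        2.93695915e-02, -1.19902252e-04]), 'position': array([ 0.13667831, -0.5842766 ,  0.40354511]), 'tcp_rot': array([-3.14151116e+00,  1.88584038e-03, -1.34100301e+00]), 'wrist_force': array([-0.03550025, -0.1534718 ,  0.20439489]), 'wrist_torque': array([0.00247197, 0.01706265, 0.03267209]), 'width': 0.08796088045841315}
scene {'fx': 431.0006970133362, 'fy': 431.0006970133362, 'cx': 279.5920280720209, 'cy': 208.16006011236837, 'k1': 0.029797747435147147, 'R': array([[ 0.40263466,  0.91528763, -0.01157065],
       [ 0.51208529, -0.23570753, -0.82596042],
       [-0.75871865,  0.32663513, -0.56360935]]), 't': array([-0.19632   , -0.23316995,  1.57786694])}
top {'fx': 407.6079726217711, 'fy': 407.6079726217711, 'cx': 283.6235548702424, 'cy': 212.29651527368472, 'k1': 0.0015769615819239925, 'R': array([[ 0.00764109, -0.9999342 , -0.0085561 ],
       [-0.99663739, -0.00691728, -0.08164591],
       [ 0.08158135,  0.00915119, -0.99662467]]), 't': array([-0.06055927,  0.58209298,  1.03118749])}
```

View pics/scene0.png

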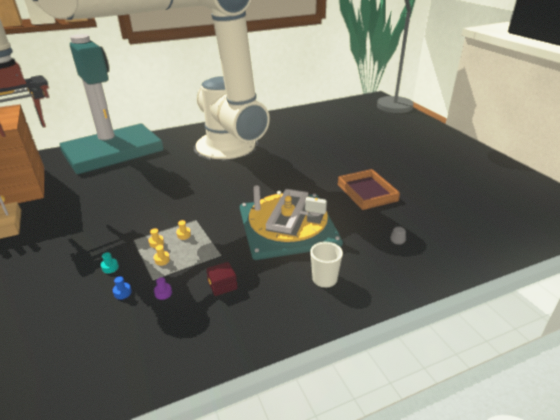

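View pics/top0.png

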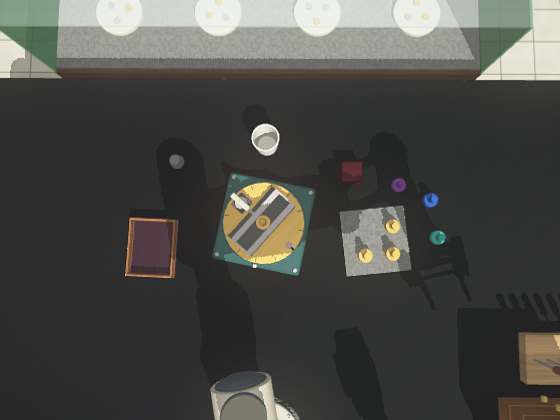

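The top view has world +x up and +y left. The tray is at about (152,247), the bed at (263,224), and three brass blanks are on the pad near (393,227), (366,256) and (393,254). The post is at about (289,245) and the knob at (240,203). Next I'll write helpers and zoom in.

```bash
cat > h.py <<'E'
from workcell import ctrl, viewer, workorder
import cv2, numpy as np
def snap(n,save=None):
    im=viewer.snapshot(n)[:,:,::-1].copy()
    if save: cv2.imwrite(f"pics/{save}.png",im)
    return im
def K(n):
    c=viewer.camera_info(n); return c
def proj(n,X):
    c=K(n); p=np.atleast_2d(X)@c["R"].T+c["t"]; s=p[:,:2]/p[:,2:]; r2=(s**2).sum(1,keepdims=True)
    s=s*(1+c["k1"]*r2); return s*[c["fx"],c["fy"]]+[c["cx"],c["cy"]]
def ray(n,uv):
    c=K(n); d=(np.array(uv,float)-[c["cx"],c["cy"]])/[c["fx"],c["fy"]]; s=d.copy()
    for _ in range(10): s=d/(1+c["k1"]*(s@s))
    o=-c["R"].T@c["t"]; v=c["R"].T@np.append(s,1); return o,v
def onz(n,uv,z):
    o,v=ray(n,uv); return o+v*(z-o[2])/v[2]
def crop(im,x0,y0,x1,y1,f,name):
    cv2.imwrite(f"pics/{name}.png",cv2.resize(im[y0:y1,x0:x1],None,fx=f,fy=f,interpolation=cv2.INTER_CUBIC))
def blobs(im,lo,hi,mina=20,roi=None):
    hsv=cv2.cvtColor(im,cv2.COLOR_BGR2HSV); m=cv2.inRange(hsv,np.array(lo),np.array(hi))
    if roi: k=np.zeros_like(m); x0,y0,x1,y1=roi; k[y0:y1,x0:x1]=255; m&=k
    n,l,s,c=cv2.connectedComponentsWithStats(m)
    return [(s[i,4],c[i].round(1),s[i,:4]) for i in range(1,n) if s[i,4]>=mina],m
E
python3 - <<'E'
from h import *
im=cv2.imread("pics/top0.png")
crop(im,200,160,330,290,5,"c_bed"); crop(im,330,150,460,290,5,"c_pad")
im=cv2.imread("pics/scene0.png"); crop(im,230,170,350,260,6,"c_bed_s")
E
```

```text
(no output)
```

View pics/c_bed.png

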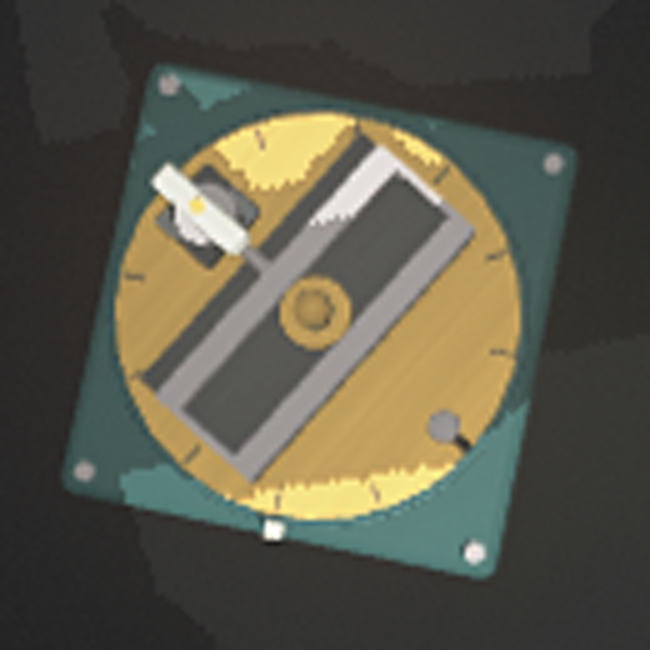

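View pics/c_pad.png

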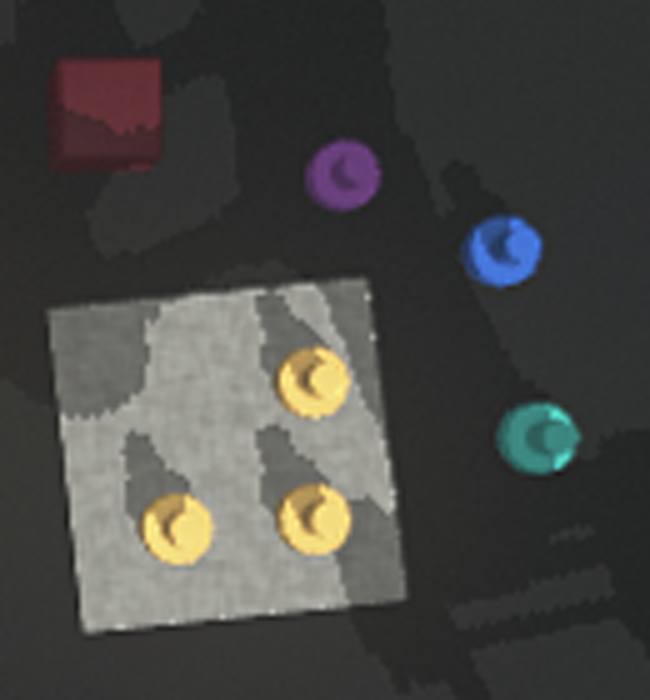

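View pics/c_bed_s.png

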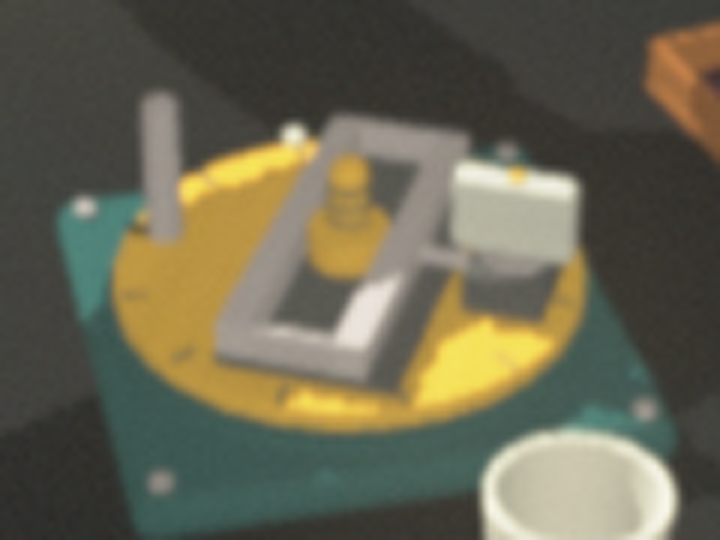

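The crops show the seal in the vise at about (263,222), the post top at (289,245), the wing at (240,202) running from (232,195) to (248,209), and the white mark at (254,266). Next I'll compute positions.

```bash
python3 - <<'E'
from h import *
im=cv2.imread("pics/top0.png")
def c2f(x,y,x0=200,y0=160,f=5): return ((x+.5)/f-.5+x0,(y+.5)/f-.5+y0)
np.set_printoptions(precision=4,suppress=True)
# table centre: yellow mask hull -> ellipse
b,m=blobs(im,(15,80,70),(35,255,255),5,(215,175,315,275))
cn=np.vstack([c for c in cv2.findContours(m,cv2.RETR_EXTERNAL,cv2.CHAIN_APPROX_NONE)[0]]); hull=cv2.convexHull(cn)
P=np.array([onz("top",p[0],.046)[:2] for p in hull]); 
(c,r)=cv2.minEnclosingCircle(P.astype(np.float32)); 
A=np.c_[2*P,np.ones(len(P))]; s=np.linalg.lstsq(A,(P**2).sum(1),rcond=None)[0]; print("table",c,r,s[:2],np.sqrt(s[2]+s[:2]@s[:2]))
for n,p,z in [("post",(444,425),.115),("mark",(273,531),.025),("seal top",(314,309),.048),("sealfoot",(315,313),.016+.052),("wing a",(165,178),.105),("wing b",(236,245),.105),("sc1",(169,84),.026),("sc2",(553,163),.026),("sc3",(475,552),.026),("sc4",(84,471),.026),("blackline",(460,440),.046)]:
    print(n,onz("top",c2f(*p),z))
for n,p in [("p1",(314,385)),("p2",(178,530)),("p3",(315,521))]:
    print(n,"foot z",onz("top",c2f(*p,330,150),.019))
print("pad",[onz("top",c2f(*p,330,150),.003)[:2] for p in [(48,310),(368,280),(406,600),(86,633)]])
g=[onz("top",p,.028)[:2] for p in [(130,218),(178,220),(176,278),(125,277)]]
print("tray",g,np.mean(g,0))
b,m=blobs(im,(15,80,70),(35,255,255),5,(335,200,412,280)); print(b)
b,m=blobs(im,(3,80,60),(16,255,255),20,(115,205,190,290)); print(b)
crop(im,115,205,190,290,6,"c_tray")
s=cv2.imread("pics/scene0.png")
b,m=blobs(s,(15,80,70),(35,255,255),5,(130,210,210,280)); print(b)
crop(s,90,200,250,310,5,"c_pad_s")
E
```

```text
table (0.5547904968261719, -0.004692041780799627) 0.10334710776805878 [ 0.5548 -0.005 ] 0.10253299576113323
post [ 0.499  -0.0689  0.115 ]
mark [0.4446 0.0179 0.025 ]
seal top [ 0.5571 -0.0031  0.048 ]
sealfoot [ 0.5539 -0.0049  0.068 ]
wing a [0.6161 0.0656 0.105 ]
wing b [0.5841 0.031  0.105 ]
sc1 [0.6752 0.0751 0.026 ]
sc2 [ 0.635  -0.1248  0.026 ]
sc3 [ 0.4348 -0.0855  0.026 ]
sc4 [0.4744 0.1152 0.026 ]
blackline [ 0.4918 -0.0773  0.046 ]
p1 foot z [ 0.5477 -0.3378  0.019 ]
p2 foot z [ 0.4726 -0.2669  0.019 ]
p3 foot z [ 0.4778 -0.3373  0.019 ]
pad [array([ 0.5871, -0.2026]), array([ 0.6041, -0.371 ]), array([ 0.437, -0.388]), array([ 0.4186, -0.2217])]
tray [array([0.5646, 0.3401]), array([0.5603, 0.2158]), array([0.4123, 0.2166]), array([0.4137, 0.3471])] [0.4877 0.2799]
[(np.int32(172), array([391.9, 226. ]), array([385, 219,  15,  15], dtype=int32)), (np.int32(172), array([392.2, 253.4]), array([385, 247,  15,  14], dtype=int32)), (np.int32(168), array([364.8, 255.3]), array([358, 249,  15,  14], dtype=int32))]
[(np.int32(915), array([150.6, 247.2]), array([125, 217,  53,  61], dtype=int32))]
[(np.int32(229), array([182.8, 230.1]), array([176, 219,  15,  21], dtype=int32)), (np.int32(497), array([158.1, 247.3]), array([148, 227,  22,  39], dtype=int32))]
```

View pics/c_tray.png

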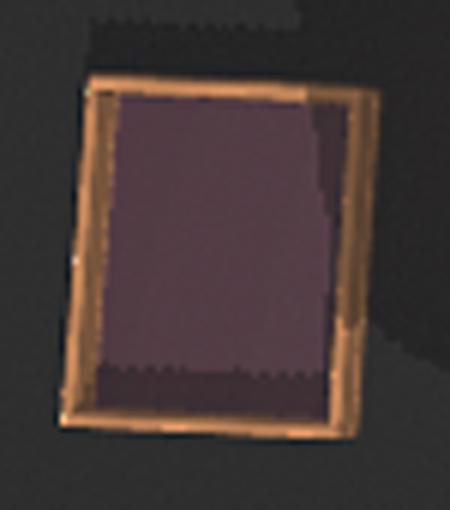

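View pics/c_pad_s.png

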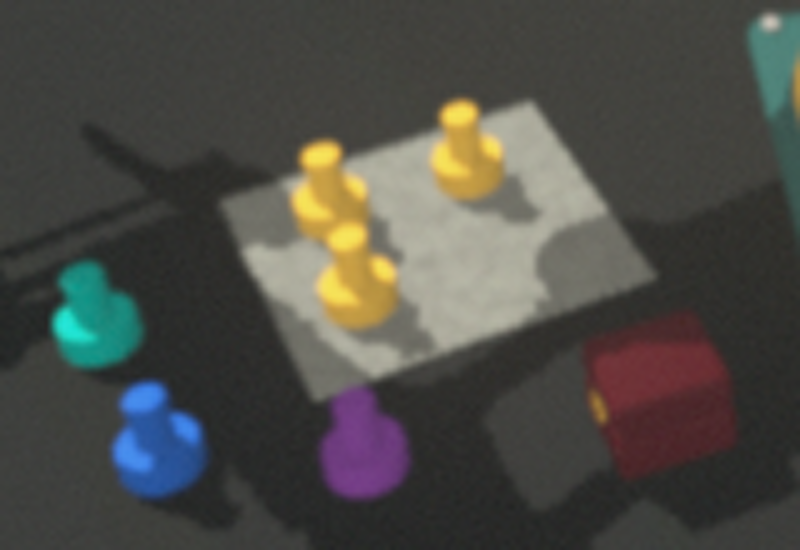

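Measurements:

| Item | Value |
|---|---|
| Table centre | (0.555, -0.005), fitted r = 102.5 mm ✓ |
| Bed yaw | about -11.4° |
| Post | r = 85 mm ✓, dial about +60° (two clicks) |
| Vise x axis | about 48.6° |
| Knob | about (0.602, 0.049) |
| Blanks | 3 |

First I'll move above the knob with the jaws across the wing (tool yaw -41.4°).

>>> arm_command --series '[[[0.13,0.18,-0.02],[0,0,0.027]],[[0.13,0.18,-0.02],[0,0,0.027]],[[0.13,0.18,-0.02],[0,0,0.027]],[[0.13,0.18,-0.02],[0,0,0.027]],[[0.13,0.18,-0.02],[0,0,0.027]]]' --gripper 0.5

```text
time: 0.72
position: [0.3004, -0.3552, 0.3733]
tcp_rot: [-3.141, 0.008, -1.129]
wrist_force: [1.1, -0.7, 0.2]
width: 0.0448
```

>>> arm_command --series '[[[0.13,0.18,0],[0,0,0.027]],[[0.13,0.18,0],[0,0,0.027]],[[0.13,0.18,0],[0,0,0.027]],[[0.13,0.18,0],[0,0,0.027]],[[0.13,0.18,0],[0,0,0.027]]]'

```text
time: 1.35
position: [0.4662, -0.1215, 0.3709]
tcp_rot: [3.141, 0.01, -0.911]
wrist_force: [1.1, -0.2, 0.1]
width: 0.0437
```

>>> arm_command --series '[[[0.13,0.17,-0.02],[0,0,0.027]],[[0.13,0.17,-0.02],[0,0,0.027]],[[0.13,0.17,-0.02],[0,0,0.027]],[[0.13,0.16,-0.02],[0,0,0.027]],[[0,0,0],[0,0,0]]]'

```text
time: 1.98
position: [0.6004, 0.0558, 0.3465]
tcp_rot: [3.138, 0.013, -0.73]
wrist_force: [-0.6, -0.0, -0.2]
width: 0.0438
```

```bash
python3 - <<'E'
from h import *
o=ctrl.get_obs(); print(o['position'],o['tcp_rot'],o['joint_pos'])
s=snap("scene"); crop(s,200,90,360,250,4,"k1")
t=snap("top"); crop(t,190,120,330,290,4,"k1t")
E
```

```text
[0.60041878 0.05582013 0.34645709] [ 3.13763845  0.01308855 -0.73011947] [0.03456273 0.10043773 1.32351035 0.006287   1.72982393 0.76561413]
```

View pics/k1.png

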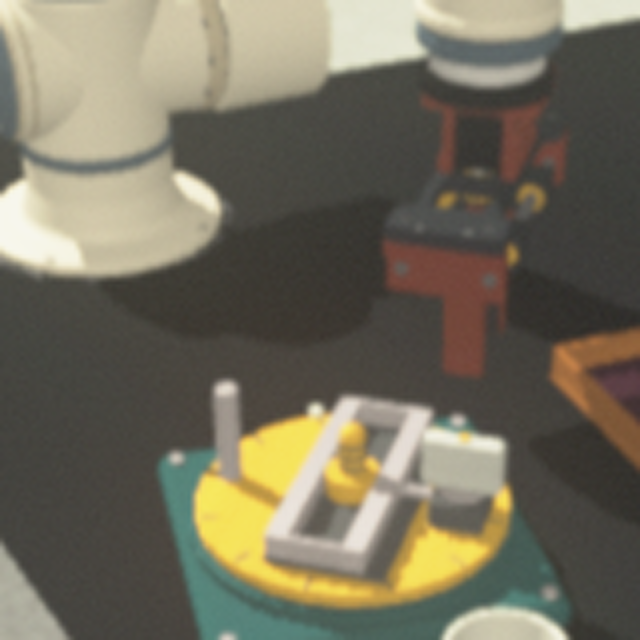

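View pics/k1t.png

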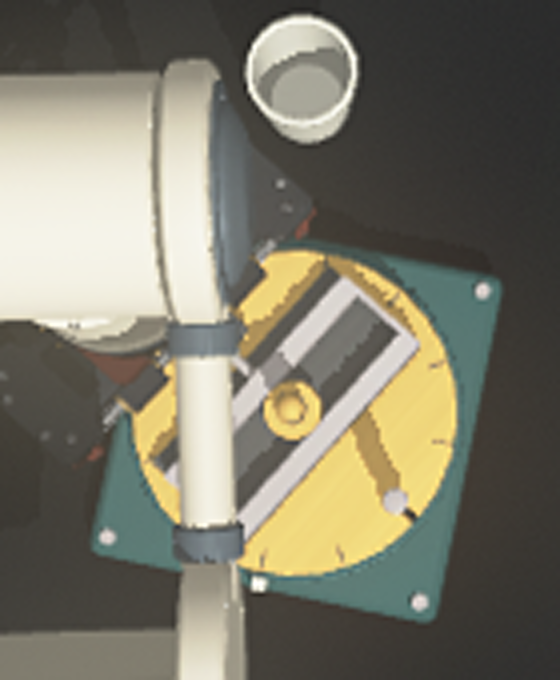

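```bash
cat >> h.py <<'E'
from scipy.spatial.transform import Rotation as Ro
def Rt(o=None):
    o=o or ctrl.get_obs(); return Ro.from_euler('xyz',o['tcp_rot'])
def grasp():
    o=ctrl.get_obs(); return o['position']+Rt(o).as_matrix()[:,2]*ctrl.pinch_z
def go(p,yawdeg):
    "print shift (units of .25 m) and turn (units of 90deg) to bring grasp point to p, tool down, yaw"
    o=ctrl.get_obs(); R0=Rt(o); R1=Ro.from_euler('xyz',[np.pi,0,np.radians(yawdeg)])
    tgt=np.array(p)+[0,0,ctrl.pinch_z]
    print("t %.2f grasp"%o['time'],grasp().round(4),"yaw %.1f"%np.degrees(o['tcp_rot'][2]),"F",o['wrist_force'].round(1),"w %.4f"%o['width'],"j1 %.2f j6 %.2f"%(o['joint_pos'][0],o['joint_pos'][5]))
    print("shift",((tgt-o['position'])/.25).round(3),"turn",((R1*R0.inv()).as_rotvec()/(np.pi/2)).round(4))
def tri(ut,us):
    o1,v1=ray("top",ut);o2,v2=ray("scene",us); v1/=np.linalg.norm(v1);v2/=np.linalg.norm(v2)
    A=np.c_[v1,-v2]; s=np.linalg.lstsq(A,o2-o1,rcond=None)[0]; a=o1+v1*s[0];b=o2+v2*s[1]; return (a+b)/2,np.linalg.norm(a-b)
E
python3 - <<'E'
from h import *
f=lambda x,y,f,x0,y0:((x+.5)/f-.5+x0,(y+.5)/f-.5+y0)
print("dot",tri(f(197,206,5,200,160),f(517,176,6,230,170)))
print("post",tri(f(444,425,5,200,160),f(160,97,6,230,170)))
print("blank1 top",tri(f(320,377,5,330,150),f(348,238,5,90,200)))
print("blank2 top",tri(f(184,524,5,330,150),f(459,111,5,90,200)))
print("blank3 top",tri(f(322,516,5,330,150),f(321,154,5,90,200)))
print("domes",tri(f(313,308,5,200,160),f(348,160,6,230,170)))
c=np.array([.5549,-.005]);a=np.radians(48.6); print(c+.073*np.array([np.cos(a),np.sin(a)]))
go((0.602,0.049,0.135),-41.4)
E
```

```text
dot (array([0.6026137 , 0.04976267, 0.10512982]), np.float64(0.0005158301990384396))
post (array([ 0.49898496, -0.06908818,  0.11671038]), np.float64(0.0003161713648826365))
blank1 top (array([ 0.55018103, -0.33697918,  0.04251426]), np.float64(0.004358902827756272))
blank2 top (array([ 0.47577383, -0.26650349,  0.04637796]), np.float64(0.003582502760868006))
blank3 top (array([ 0.48020701, -0.33668967,  0.04404545]), np.float64(0.004574723320160339))
domes (array([ 0.55449118, -0.00587   ,  0.09992001]), np.float64(6.74429034220706e-05))
[0.60317577 0.04975811]
t 2.08 grasp [0.5976 0.0541 0.1849] yaw -42.0 F [ 0.7 -0.6  0.3] w 0.0443 j1 0.03 j6 0.77
shift [ 0.011 -0.017 -0.2  ] turn [-0.003  -0.0066  0.007 ]
```

>>> arm_command --series '[[[0.007,-0.007,-0.06],[-0.003,-0.0066,0.007]],[[0.007,-0.007,-0.06],[0,0,0]],[[0,0,-0.06],[0,0,0]],[[0,0,0],[0,0,0]]]'

```text
time: 2.58
position: [0.6012, 0.0459, 0.3004]
tcp_rot: [3.141, -0.001, -0.727]
wrist_force: [0.5, 0.8, -0.6]
width: 0.044
```

```bash
python3 - <<'E'
from h import *
go((0.6028,0.0498,0.093),-41.4)
E
```

```text
t 2.58 grasp [0.6013 0.0458 0.1371] yaw -41.7 F [ 0.5  0.8 -0.6] w 0.0440 j1 0.02 j6 0.75
shift [ 0.006  0.015 -0.176] turn [0.0007 0.0005 0.0029]
```

>>> arm_command --series '[[[0.006,0.015,-0.02],[0,0,0.003]],[[0,0,0],[0,0,0]]]'

```text
time: 2.82
position: [0.6028, 0.0497, 0.2955]
tcp_rot: [-3.141, -0.002, -0.723]
wrist_force: [-1.0, 0.1, 0.6]
width: 0.0439
```

```bash
python3 - <<'E'
from h import *
go((0.6028,0.0498,0.093),-41.4)
E
```

```text
t 2.83 grasp [0.603  0.0496 0.1322] yaw -41.4 F [-1.   0.1  0.6] w 0.0439 j1 0.03 j6 0.75
shift [ 0.     0.    -0.157] turn [0.0005 0.001  0.    ]
```

Accurate. Lowering onto the wing and gripping.

>>> arm_command --series '[[[0,0,-0.05],[0,0,0]],[[0,0,-0.05],[0,0,0]],[[0,0,-0.057],[0,0,0]],[[0,0,0],[0,0,0]]]'

```text
time: 3.32
position: [0.6027, 0.05, 0.2533]
tcp_rot: [-3.141, -0.002, -0.722]
wrist_force: [-0.6, 0.4, -0.0]
width: 0.0439
```

>>> arm_command --series '[[[0,0,0],[0,0,0]],[[0,0,0],[0,0,0]],[[0,0,0],[0,0,0]],[[0,0,0],[0,0,0]]]' --gripper 0.0

```text
time: 3.82
position: [0.6026, 0.0504, 0.2542]
tcp_rot: [-3.141, -0.001, -0.722]
wrist_force: [-3.5, 2.5, 0.2]
width: 0.0139
```

```bash
python3 - <<'E'
from h import *
go((0.6028,0.0498,0.093),-41.4); print(ctrl.get_obs()['wrist_torque'])
E
```

```text
t 3.83 grasp [0.6028 0.0504 0.0909] yaw -41.4 F [-3.5  2.5  0.2] w 0.0139 j1 0.03 j6 0.75
shift [ 0.001 -0.002  0.008] turn [-0.0001  0.0008 -0.0005]
[0.43074423 0.62688818 0.03243576]
```

>>> arm_command --series '[[[0,0,0],[0,0,-0.1]],[[0,0,0],[0,0,-0.1]],[[0,0,0],[0,0,-0.1]],[[0,0,0],[0,0,-0.1]]]'

```text
time: 4.32
position: [0.6025, 0.0506, 0.2542]
tcp_rot: [-3.141, -0.001, -1.368]
wrist_force: [-1.1, 0.8, -1.2]
width: 0.0141
```

```bash
python3 - <<'E'
from h import *
go((0.6028,0.0498,0.092),-141.4); print(ctrl.get_obs()['wrist_torque'])
t=snap("top"); crop(t,190,120,330,290,4,"k2t")
E
```

```text
t 4.33 grasp [0.6027 0.0504 0.0909] yaw -78.4 F [-1.1  0.8 -1.2] w 0.0141 j1 0.03 j6 1.40
shift [ 0.001 -0.003  0.004] turn [ 1.000e-03  3.000e-04 -7.002e-01]
[0.09513365 0.12963296 0.16586305]
```

View pics/k2t.png

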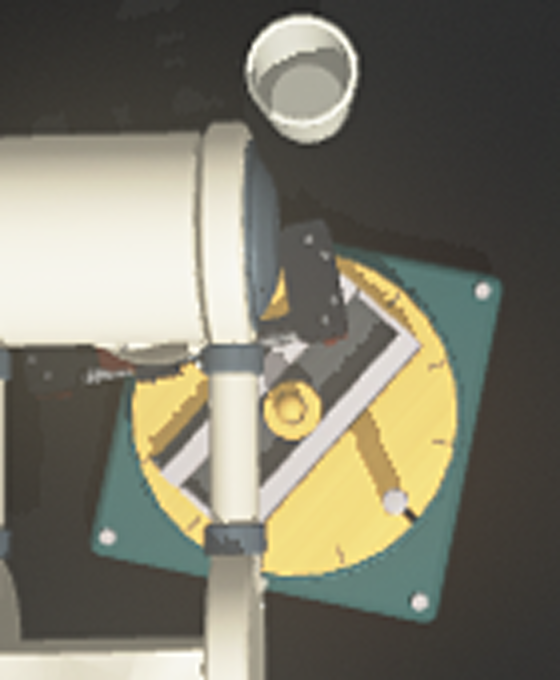

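>>> arm_command --series '[[[0,0,0],[0,0,-0.1]],[[0,0,0],[0,0,-0.1]],[[0,0,0],[0,0,-0.1]],[[0,0,0],[0,0,-0.1]],[[0,0,0],[0,0,-0.1]]]'

```text
time: 5.0
position: [0.6026, 0.0507, 0.2542]
tcp_rot: [-3.14, -0.001, -2.171]
wrist_force: [-0.2, -0.1, -0.5]
width: 0.0138
```

>>> arm_command --series '[[[0,0,0],[0,0,-0.1]],[[0,0,0],[0,0,-0.06]],[[0,0,0],[0,0,0]]]'

```text
time: 5.38
position: [0.6025, 0.0507, 0.2542]
tcp_rot: [-3.14, -0.001, -2.423]
wrist_force: [-1.5, 0.1, -1.2]
width: 0.0137
```

```bash
python3 - <<'E'
from h import *
go((0.6028,0.0498,0.092),-141.4); print(ctrl.get_obs()['wrist_torque'])
E
```

```text
t 5.38 grasp [0.6025 0.0504 0.0909] yaw -138.8 F [-1.5  0.1 -1.2] w 0.0137 j1 0.03 j6 2.45
shift [ 0.001 -0.004  0.005] turn [ 0.0013 -0.0001 -0.0288]
[ 0.28631337  0.15949177 -0.08511246]
```

The knob has turned 97°, so the opening is about 42.5 mm. Releasing and lifting.

>>> arm_command --series '[[[0,0,0],[0,0,0]],[[0,0,0],[0,0,0]],[[0,0,0.08],[0,0,0]],[[0,0,0.16],[0,0,0]],[[0,0,0.08],[0,0,0]]]' --gripper 0.4

```text
time: 6.0
position: [0.6023, 0.0503, 0.3382]
tcp_rot: [-3.139, -0.002, -2.416]
wrist_force: [0.1, -0.6, -0.1]
width: 0.0353
```

```bash
python3 - <<'E'
from h import *
go((0.5549,-0.0055,0.165),48.6)
E
```

```text
t 6.00 grasp [0.6023 0.0498 0.1749] yaw -138.4 F [ 0.1 -0.6 -0.1] w 0.0353 j1 0.03 j6 2.44
shift [-0.189 -0.223 -0.039] turn [ 4.000e-04 -2.900e-03 -1.922e+00]
```

>>> arm_command --series '[[[-0.06,-0.07,-0.01],[0,0,0.03]],[[-0.06,-0.07,-0.01],[0,-0.002,0.03]],[[-0.06,-0.07,-0.01],[0,0,0.018]],[[0,0,0],[0,0,0]]]'

```text
time: 6.5
position: [0.5566, -0.0033, 0.3418]
tcp_rot: [-3.126, 0.01, -2.287]
wrist_force: [0.6, -0.3, -0.6]
width: 0.0352
```

```bash
python3 - <<'E'
from h import *
go((0.5547,-0.0055,0.091),-131.4)
s=snap("scene"); crop(s,220,110,360,250,4,"s1")
E
```

```text
t 6.50 grasp [ 0.5596 -0.0038  0.1785] yaw -131.0 F [ 0.6 -0.3 -0.6] w 0.0352 j1 -0.07 j6 2.22
shift [-0.007 -0.009 -0.35 ] turn [ 0.002   0.0117 -0.0043]
```

View pics/s1.png

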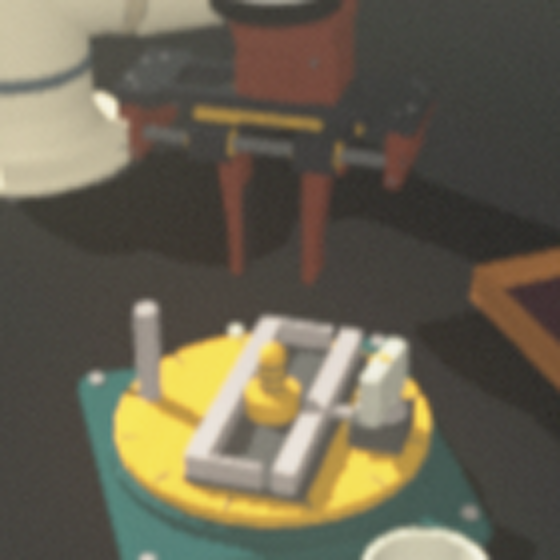

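The scene crop shows the moving jaw open at about (320,415), the wing turned to lie along the jaws at (383,385), and the seal free at (272,380). Descending onto the seal's shank.

>>> arm_command --series '[[[-0.007,-0.009,-0.06],[0.002,0.0117,-0.0043]],[[0,0,-0.09],[0,0,0]],[[0,0,0],[0,0,0]]]'

```text
time: 6.92
position: [0.5559, -0.0037, 0.3029]
tcp_rot: [3.14, 0.0, -2.293]
wrist_force: [0.4, 0.1, 0.0]
width: 0.0351
```

```bash
python3 - <<'E'
from h import *
go((0.5547,-0.0055,0.091),-131.4)
E
```

```text
t 6.92 grasp [ 0.5558 -0.0035  0.1396] yaw -131.4 F [0.4 0.1 0. ] w 0.0351 j1 -0.07 j6 2.22
shift [-0.005 -0.007 -0.194] turn [-0.0008 -0.0007 -0.0002]
```

>>> arm_command --series '[[[-0.005,-0.007,-0.06],[0,0,0]],[[0,0,-0.07],[0,0,0]],[[0,0,-0.06],[0,0,0]],[[0,0,0],[0,0,0]]]'

```text
time: 7.42
position: [0.5548, -0.005, 0.2519]
tcp_rot: [3.139, -0.0, -2.293]
wrist_force: [1.2, 0.4, 0.6]
width: 0.0348
```

>>> arm_command --series '[[[0,0,0],[0,0,0]],[[0,0,0],[0,0,0]],[[0,0,0],[0,0,0]]]' --gripper 0.0

```text
time: 7.8
position: [0.555, -0.0051, 0.2528]
tcp_rot: [3.14, 0.0, -2.293]
wrist_force: [-0.4, 0.8, -2.8]
width: 0.0174
```

```bash
python3 - <<'E'
from h import *
go((0.5547,-0.0055,0.091),-131.4)
E
```

```text
t 7.80 grasp [ 0.5549 -0.0049  0.0895] yaw -131.4 F [-0.4  0.8 -2.8] w 0.0174 j1 -0.07 j6 2.22
shift [-0.001 -0.002  0.006] turn [-0.0009 -0.0006 -0.0004]
```

Gripped at 17.4 mm, so I have the shank. Lifting and moving to the tray.

>>> arm_command --series '[[[0,0,0.08],[0,0,0]],[[0,0,0.13],[0,0,0]],[[0,0,0.13],[0,0,0]],[[0,0,0],[0,0,0]]]'

```text
time: 8.3
position: [0.5544, -0.005, 0.3438]
tcp_rot: [3.141, 0.001, -2.293]
wrist_force: [-0.2, 0.2, -3.1]
width: 0.0175
```

>>> arm_command --series '[[[-0.03,0.12,0],[0,0,0.04]],[[-0.05,0.2,0],[0,0,0.06]],[[-0.06,0.23,0],[0,0,0.08]],[[-0.06,0.23,0],[0,0,0.08]],[[-0.05,0.2,0],[0,0,0.06]]]'

```text
time: 8.93
position: [0.4896, 0.2424, 0.3392]
tcp_rot: [3.138, -0.004, -1.783]
wrist_force: [-0.1, -0.7, -3.2]
width: 0.0175
```

>>> arm_command --series '[[[-0.02,0.1,0],[0,0,0]],[[0,0,0],[0,0,0]],[[0,0,0],[0,0,0]]]'

```text
time: 9.3
position: [0.4825, 0.2707, 0.3357]
tcp_rot: [3.134, -0.007, -1.776]
wrist_force: [0.2, -0.7, -2.9]
width: 0.017
```

```bash
python3 - <<'E'
from h import *
go((0.488,0.280,0.0445),-95)
s=snap("scene"); crop(s,230,100,430,270,4,"s2")
E
```

```text
t 9.30 grasp [0.4811 0.2698 0.1724] yaw -101.8 F [ 0.2 -0.7 -2.9] w 0.0170 j1 0.45 j6 2.23
shift [ 0.022  0.037 -0.512] turn [ 0.0039 -0.0054  0.0752]
```

View pics/s2.png

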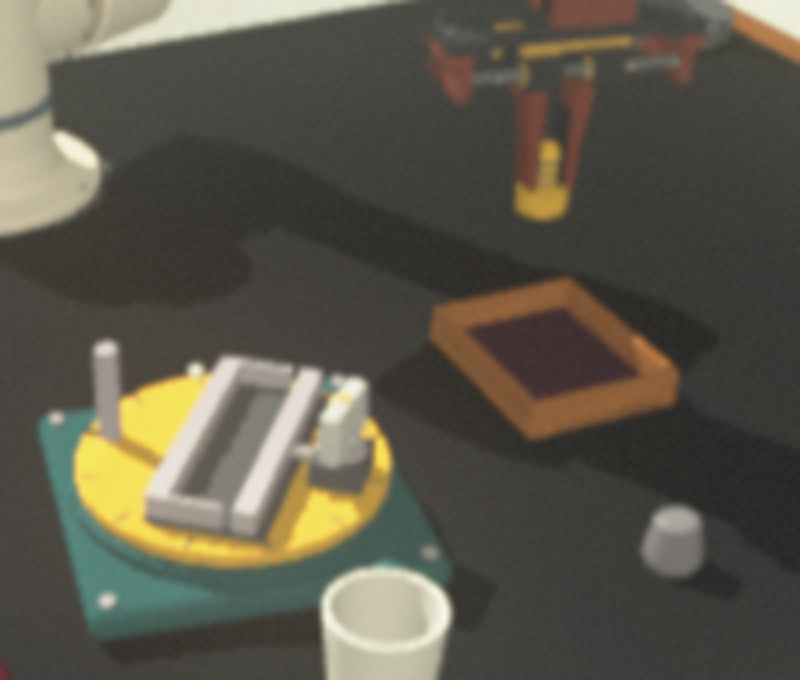

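The seal hangs upright at crop (545,180), and the vise is empty. Lowering it into the tray.

>>> arm_command --series '[[[0.022,0.037,-0.1],[0.004,-0.0054,0]],[[0,0,-0.12],[0,0,0]],[[0,0,-0.12],[0,0,0]],[[0,0,-0.08],[0,0,0]],[[0,0,0],[0,0,0]]]'

```text
time: 9.98
position: [0.4904, 0.2735, 0.228]
tcp_rot: [-3.14, 0.0, -1.787]
wrist_force: [-0.7, -0.5, -2.8]
width: 0.0176
```

```bash
python3 - <<'E'
from h import *
go((0.488,0.280,0.0440),-101.8)
E
```

```text
t 9.97 grasp [0.4906 0.2735 0.0647] yaw -102.4 F [-0.7 -0.5 -2.8] w 0.0176 j1 0.45 j6 2.23
shift [-0.009  0.026 -0.083] turn [0.0001 0.0008 0.0062]
```

>>> arm_command --series '[[[0,0.02,-0.03],[0,0,0]],[[0,0,-0.03],[0,0,0]],[[0,0,-0.015],[0,0,0]],[[0,0,-0.006],[0,0,0]],[[0,0,0],[0,0,0]]]'

```text
time: 10.6
position: [0.4916, 0.2783, 0.2099]
tcp_rot: [-3.136, 0.003, -1.788]
wrist_force: [-0.3, -0.1, -3.3]
width: 0.0174
```

```bash
python3 - <<'E'
from h import *
go((0.488,0.280,0.0435),-101.8)
E
```

```text
t 10.60 grasp [0.4926 0.2786 0.0466] yaw -102.5 F [-0.3 -0.1 -3.3] w 0.0174 j1 0.46 j6 2.24
shift [-0.014  0.007 -0.012] turn [-0.0012  0.0037  0.0072]
```

>>> arm_command --series '[[[0,0,-0.006],[0,0.003,0]],[[0,0,-0.006],[0,0,0]],[[0,0,0],[0,0,0]]]'

```text
time: 10.98
position: [0.4917, 0.2784, 0.2073]
tcp_rot: [-3.141, 0.003, -1.788]
wrist_force: [0.1, 0.9, -2.9]
width: 0.0177
```

```bash
python3 - <<'E'
from h import *
go((0.488,0.280,0.0435),-101.8)
E
```

```text
t 10.97 grasp [0.492  0.2788 0.044 ] yaw -102.4 F [ 0.1  0.9 -2.9] w 0.0177 j1 0.45 j6 2.24
shift [-0.015  0.006 -0.002] turn [-0.0014  0.001   0.0071]
```

>>> arm_command --series '[[[0,0,-0.004],[0,0,0]],[[0,0,-0.002],[0,0,0]],[[0,0,0],[0,0,0]]]'

```text
time: 11.35
position: [0.4918, 0.2784, 0.2067]
tcp_rot: [-3.14, 0.003, -1.788]
wrist_force: [0.1, -0.7, -2.2]
width: 0.017
```

>>> arm_command --series '[[[0,0,0],[0,0,0]],[[0,0,0],[0,0,0]],[[0,0,0],[0,0,0]]]' --gripper 0.5

```text
time: 11.72
position: [0.4922, 0.2786, 0.2075]
tcp_rot: [-3.138, 0.004, -1.788]
wrist_force: [0.2, -0.3, 0.5]
width: 0.0426
```

>>> arm_command --series '[[[0,0,0.08],[0,0,0]],[[0,0,0.15],[0,0,0]],[[0,0,0.15],[0,0,0]],[[0,0,0.05],[0,0,0]],[[0,0,0],[0,0,0]]]'

```text
time: 12.35
position: [0.4916, 0.2784, 0.3224]
tcp_rot: [-3.136, 0.006, -1.788]
wrist_force: [0.6, -0.2, -0.4]
width: 0.0439
```

```bash
python3 - <<'E'
from h import *
go((0.5489,-0.3375,0.15),-131.4)
s=snap("scene"); crop(s,80,80,430,310,2,"s3")
t=snap("top"); crop(t,100,140,460,330,2,"s3t"); cv2.imwrite("pics/t3.png",t); cv2.imwrite("pics/sc3.png",s)
for n,im,r in(("top",t,(335,190,430,285)),("scene",s,(100,200,240,290))): print(n,blobs(im,(15,80,70),(35,255,255),5,r)[0])
E
```

```text
t 12.35 grasp [0.4928 0.2792 0.1591] yaw -102.4 F [ 0.6 -0.2 -0.4] w 0.0439 j1 0.45 j6 2.24
shift [ 0.229 -2.463 -0.037] turn [-0.0019  0.0053 -0.3218]
top [(np.int32(172), array([391.9, 226. ]), array([385, 219,  15,  15], dtype=int32)), (np.int32(171), array([392.2, 253.4]), array([385, 247,  15,  14], dtype=int32)), (np.int32(167), array([364.8, 255.4]), array([358, 249,  15,  14], dtype=int32))]
scene [(np.int32(229), array([182.8, 230.1]), array([176, 219,  15,  21], dtype=int32)), (np.int32(490), array([158.2, 247.3]), array([148, 227,  22,  39], dtype=int32)), (np.int32(12), array([209.1, 280.9]), array([208, 279,   3,   5], dtype=int32))]
```

View pics/s3.png

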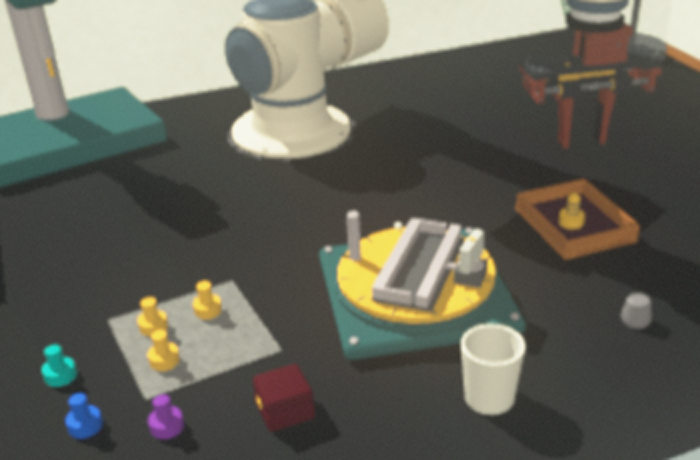

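View pics/s3t.png

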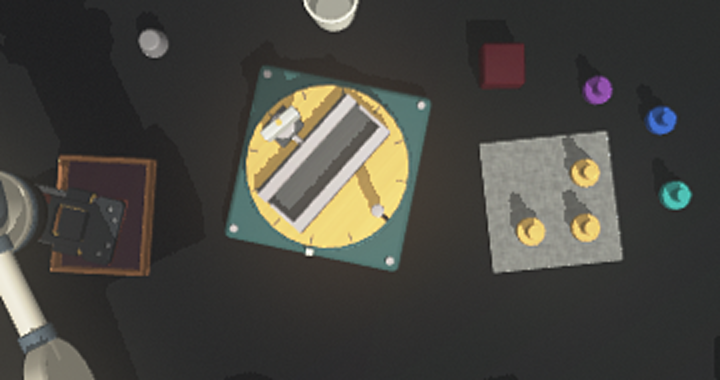

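The seal stands upright in the tray (scene crop (572,213)). All three blanks are unmoved, so I'm heading for the nearest one, about (0.474,-0.267).

>>> arm_command --series '[[[0,-0.12,0],[0,0,-0.03]],[[0,-0.22,0],[0,0,-0.04]],[[0,-0.24,0],[0,0,-0.04]],[[0,-0.24,0],[0,0,-0.04]],[[0,-0.24,0],[0,0,-0.04]]]'

```text
time: 13.08
position: [0.489, 0.0096, 0.3096]
tcp_rot: [3.132, -0.004, -2.087]
wrist_force: [1.3, -0.1, -0.1]
width: 0.0439
```

>>> arm_command --series '[[[0,-0.24,0],[0,0,-0.04]],[[0,-0.24,0],[0,0,-0.04]],[[0,-0.24,0],[0,0,-0.04]],[[0,-0.2,0],[0,0,0]],[[0,-0.1,0],[0,0,0]]]'

```text
time: 13.7
position: [0.4854, -0.2556, 0.299]
tcp_rot: [3.118, -0.008, -2.286]
wrist_force: [0.2, 0.1, -0.2]
width: 0.0438
```

>>> arm_command --series '[[[0,0,0],[0,0,0]],[[0,0,0],[0,0,0]]]'

```text
time: 13.95
position: [0.4846, -0.2565, 0.2952]
tcp_rot: [3.112, -0.008, -2.289]
wrist_force: [-0.1, 1.1, 0.6]
width: 0.0439
```

```bash
python3 - <<'E'
from h import *
for p in((392,226),(392,253.5),(365,255.5)): print(onz("top",p,.013))
go((0.474,-0.2667,0.09),-131.4)
E
```

```text
[ 0.54958823 -0.33829094  0.013     ]
[ 0.47842462 -0.33728962  0.013     ]
[ 0.47272761 -0.26755328  0.013     ]
t 13.95 grasp [ 0.48   -0.2543  0.132 ] yaw -131.2 F [-0.1  1.1  0.6] w 0.0439 j1 -0.55 j6 1.74
shift [-0.043 -0.041 -0.168] turn [-0.0086 -0.0179 -0.0026]
```

>>> arm_command --series '[[[-0.043,-0.041,-0.05],[-0.009,-0.018,-0.002]],[[0,0,-0.05],[0,0,0]],[[0,0,0],[0,0,0]]]'

```text
time: 14.32
position: [0.4744, -0.2633, 0.2681]
tcp_rot: [3.14, 0.001, -2.288]
wrist_force: [0.9, 0.6, 0.1]
width: 0.0437
```

```bash
python3 - <<'E'
from h import *
go((0.4735,-0.267,0.041),-131.4)
s=snap("scene"); crop(s,100,150,260,290,4,"b1")
E
```

```text
t 14.32 grasp [ 0.4743 -0.263   0.1048] yaw -131.1 F [0.9 0.6 0.1] w 0.0437 j1 -0.57 j6 1.72
shift [-0.004 -0.015 -0.255] turn [-0.001  -0.0006 -0.0033]
```

View pics/b1.png

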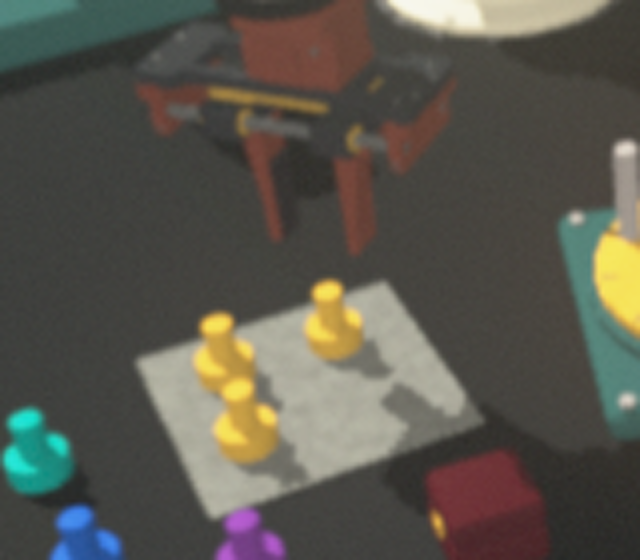

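The gripper is over the nearest blank, crop (335,320), with its fingers to either side. Descending and gripping.

>>> arm_command --series '[[[-0.004,-0.015,-0.08],[0,0,-0.003]],[[0,0,-0.08],[0,0,0]],[[0,0,-0.06],[0,0,0]],[[0,0,0],[0,0,0]]]'

```text
time: 14.88
position: [0.4741, -0.2664, 0.2104]
tcp_rot: [3.141, 0.001, -2.292]
wrist_force: [-0.1, -0.5, 1.1]
width: 0.0436
```

```bash
python3 - <<'E'
from h import *
go((0.4735,-0.267,0.041),-131.4)
E
```

```text
t 14.88 grasp [ 0.4741 -0.2662  0.0471] yaw -131.3 F [-0.1 -0.5  1.1] w 0.0436 j1 -0.57 j6 1.72
shift [-0.003 -0.003 -0.025] turn [-0.0007 -0.0001 -0.0012]
```

>>> arm_command --series '[[[-0.003,-0.003,-0.023],[0,0,0]],[[0,0,0],[0,0,0]]]'

```text
time: 15.12
position: [0.4736, -0.2673, 0.205]
tcp_rot: [-3.141, 0.001, -2.292]
wrist_force: [0.5, 0.7, -0.1]
width: 0.0436
```

>>> arm_command --series '[[[0,0,0],[0,0,0]],[[0,0,0],[0,0,0]],[[0,0,0],[0,0,0]]]' --gripper 0.0

```text
time: 15.5
position: [0.474, -0.2676, 0.2065]
tcp_rot: [-3.139, 0.001, -2.292]
wrist_force: [0.3, 0.4, -1.0]
width: 0.0174
```

```bash
python3 - <<'E'
from h import *
go((0.4735,-0.267,0.160),-131.4)
E
```

```text
t 15.50 grasp [ 0.4744 -0.2677  0.0432] yaw -131.3 F [ 0.3  0.4 -1. ] w 0.0174 j1 -0.58 j6 1.71
shift [-0.002  0.002  0.467] turn [ 0.0005  0.0018 -0.0011]
```

>>> arm_command --series '[[[0,0,0.1],[0,0,0]],[[0,0,0.16],[0,0,0]],[[0,0,0.18],[0,0,0]],[[0,0,0.09],[0,0,0]],[[0.02,0.1,0.02],[0,0,0]]]'

```text
time: 16.12
position: [0.4773, -0.2424, 0.3437]
tcp_rot: [3.136, -0.0, -2.294]
wrist_force: [0.1, 0.4, -3.4]
width: 0.0173
```

>>> arm_command --series '[[[0.04,0.22,0.01],[0,0,0]],[[0.04,0.22,0.01],[0,0,0]],[[0.04,0.22,0.01],[0,0,0]],[[0.04,0.22,0.01],[0,0,0]],[[0.03,0.15,0],[0,0,0]]]'

```text
time: 16.75
position: [0.5244, 0.0215, 0.3524]
tcp_rot: [3.134, -0.001, -2.299]
wrist_force: [0.7, -0.8, -2.9]
width: 0.0174
```

>>> arm_command --series '[[[0,0,0],[0,0,0]],[[0,0,0],[0,0,0]]]'

```text
time: 17.0
position: [0.5243, 0.0238, 0.3511]
tcp_rot: [3.133, -0.003, -2.294]
wrist_force: [0.1, -0.8, -2.6]
width: 0.0177
```

```bash
python3 - <<'E'
from h import *
go((0.5276,.0230,0.1),-131.4)
E
```

```text
t 17.00 grasp [0.5229 0.0245 0.1878] yaw -131.4 F [ 0.1 -0.8 -2.6] w 0.0177 j1 -0.02 j6 2.27
shift [ 0.013 -0.003 -0.351] turn [-0.0025 -0.0054  0.0003]
```

```bash
python3 - <<'E'
from h import *
im=cv2.imread("pics/t3.png"); f=5; x0,y0=200,165
big=cv2.resize(im[y0:280,x0:330],None,fx=f,fy=f,interpolation=cv2.INTER_CUBIC)
c=np.array([.5549,-.005]);a=np.radians(48.6);ex=np.array([np.cos(a),np.sin(a)]);ey=np.array([-ex[1],ex[0]])
def P(x,y,z): 
    p=c+ex*x+ey*y; u=proj("top",[p[0],p[1],z])[0]; return tuple(int(round(v)) for v in ((u[0]-x0+.5)*f,(u[1]-y0+.5)*f))
for x in(-.018,.0245,-.032,.0385): cv2.line(big,P(x,-.08,.068),P(x,.08,.068),(0,0,255),1)
for y in(-.08,.08): cv2.line(big,P(-.018,y,.068),P(.0245,y,.068),(0,255,0),1)
cv2.imwrite("pics/ov.png",big)
E
```

```text
(no output)
```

View pics/ov.png

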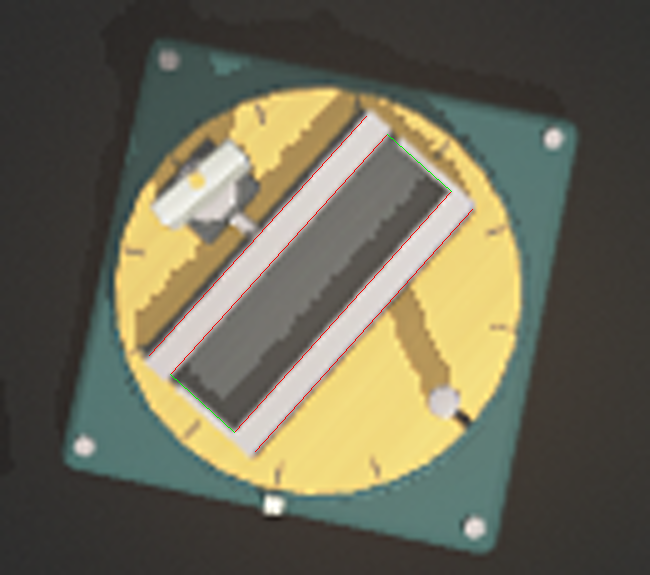

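The projected vise edges match the picture, so the measured slot holds. Lowering blank 1 into the slot.

>>> arm_command --series '[[[0.01,-0.003,-0.08],[-0.0025,-0.0054,0]],[[0,0,-0.1],[0,0,0]],[[0,0,-0.06],[0,0,0]],[[0,0,0],[0,0,0]]]'

```text
time: 17.5
position: [0.5264, 0.0188, 0.2893]
tcp_rot: [-3.141, -0.001, -2.3]
wrist_force: [0.7, -0.4, -2.4]
width: 0.0173
```

```bash
python3 - <<'E'
from h import *
go((0.5277,.0232,0.0925),-131.4)
E
```

```text
t 17.50 grasp [0.5264 0.0186 0.126 ] yaw -131.8 F [ 0.7 -0.4 -2.4] w 0.0173 j1 -0.03 j6 2.27
shift [ 0.005  0.018 -0.134] turn [ 0.0009 -0.0001  0.0041]
```

>>> arm_command --series '[[[0.005,0.018,-0.01],[0,0,0.004]],[[0,0,-0.03],[0,0,0]],[[0,0,0],[0,0,0]]]'

```text
time: 17.88
position: [0.5282, 0.0231, 0.281]
tcp_rot: [-3.138, 0.001, -2.294]
wrist_force: [-0.3, 0.3, -2.8]
width: 0.0173
```

```bash
python3 - <<'E'
from h import *
go((0.5277,.0232,0.0925),-131.4)
E
```

```text
t 17.88 grasp [0.5287 0.0229 0.1177] yaw -131.4 F [-0.3  0.3 -2.8] w 0.0173 j1 -0.02 j6 2.27
shift [-0.002  0.    -0.101] turn [0.0009 0.0019 0.0003]
```

>>> arm_command --series '[[[-0.002,0,-0.035],[0.001,0.002,0]],[[0,0,-0.04],[0,0,0]],[[0,0,-0.025],[0,0,0]],[[0,0,0],[0,0,0]]]'

```text
time: 18.38
position: [0.5278, 0.0232, 0.2552]
tcp_rot: [-3.141, 0.001, -2.293]
wrist_force: [-0.4, -0.1, 1.6]
width: 0.0173
```

```bash
python3 - <<'E'
from h import *
go((0.5277,.0232,0.0925),-131.4)
E
```

```text
t 18.38 grasp [0.5281 0.0233 0.0919] yaw -131.4 F [-0.4 -0.1  1.6] w 0.0173 j1 -0.02 j6 2.27
shift [-0.001 -0.     0.002] turn [-0.0002  0.0009  0.0001]
```

Touching down: Fz went from -2.8 to +1.6. Opening to 35 mm only and lifting off.

>>> arm_command --series '[[[0,0,0],[0,0,0]],[[0,0,0],[0,0,0]],[[0,0,0],[0,0,0]]]' --gripper 0.4

```text
time: 18.75
position: [0.5281, 0.0232, 0.2563]
tcp_rot: [-3.139, 0.003, -2.294]
wrist_force: [0.2, -0.3, 0.1]
width: 0.0353
```

>>> arm_command --series '[[[0,0,0.08],[0,0,0]],[[0,0,0.12],[0,0,0]],[[0,0,0.1],[0,0,0]],[[0,-0.1,0.03],[0,0,0]],[[0,-0.2,0.01],[0,0,0]]]'

```text
time: 19.38
position: [0.5278, -0.0507, 0.3513]
tcp_rot: [-3.134, 0.007, -2.288]
wrist_force: [-0.0, 0.2, -0.5]
width: 0.0352
```

>>> arm_command --series '[[[-0.04,-0.22,0.01],[0,0,0]],[[-0.04,-0.22,0.01],[0,0,0]],[[-0.04,-0.22,0],[0,0,0]],[[-0.04,-0.22,0],[0,0,0]],[[0,0,0],[0,0,0]]]'

```text
time: 20.0
position: [0.4849, -0.2795, 0.3667]
tcp_rot: [-3.122, 0.01, -2.29]
wrist_force: [-0.0, 1.1, -0.1]
width: 0.035
```

```bash
python3 - <<'E'
from h import *
go((0.4784,-.3373,0.09),-131.4)
s=snap("scene"); crop(s,90,120,360,290,3,"b2")
t=snap("top");cv2.imwrite("pics/t4.png",t); crop(t,200,150,430,300,3,"b2t")
for n,im,r in(("top",t,(335,190,430,285)),("scene",s,(100,200,240,290))): print(n,blobs(im,(15,80,70),(35,255,255),5,r)[0])
E
```

```text
t 20.00 grasp [ 0.4883 -0.2804  0.2034] yaw -131.2 F [-0.   1.1 -0.1] w 0.0350 j1 -0.59 j6 1.71
shift [-0.026 -0.231 -0.454] turn [ 0.0035  0.0132 -0.0021]
top [(np.int32(72), array([393.5, 222.8]), array([387, 219,  13,   9], dtype=int32)), (np.int32(7), array([370.7, 246.7]), array([369, 245,   4,   4], dtype=int32))]
scene [(np.int32(491), array([158.2, 247.3]), array([148, 227,  22,  39], dtype=int32)), (np.int32(13), array([209.1, 280.7]), array([208, 278,   3,   6], dtype=int32))]
```

View pics/b2.png

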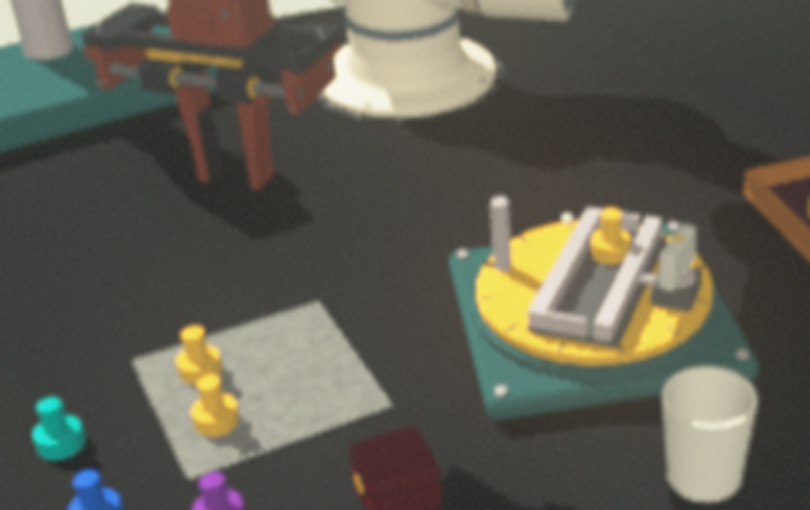

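View pics/b2t.png

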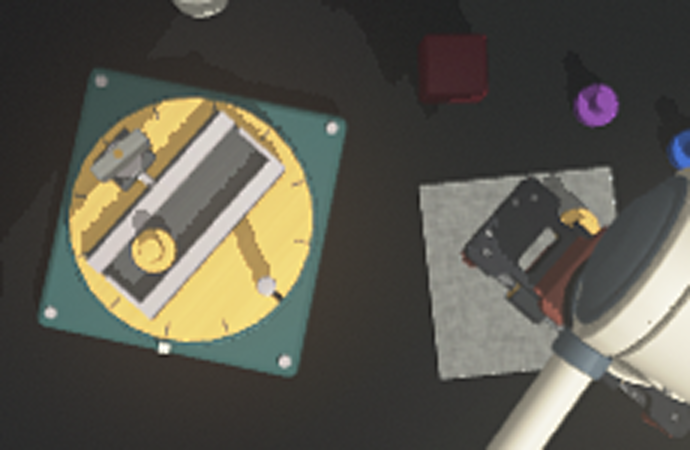

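Blank 1 stands upright between the jaws at about top crop (152,250). The other two blanks haven't moved: the scene blob is unchanged. Going to the second at (0.478,-0.337).

>>> arm_command --series '[[[-0.013,-0.12,-0.12],[0.0035,0.013,0]],[[-0.013,-0.11,-0.14],[0,0,0]],[[0,0,-0.15],[0,0,0]],[[0,0,0],[0,0,0]]]'

```text
time: 20.6
position: [0.4819, -0.3294, 0.2667]
tcp_rot: [-3.136, 0.004, -2.277]
wrist_force: [-0.4, -0.2, -0.7]
width: 0.0351
```

```bash
python3 - <<'E'
from h import *
go((0.4788,-.3373,0.0405),-131.4)
s=snap("scene"); crop(s,100,150,260,290,4,"b3")
E
```

```text
t 20.60 grasp [ 0.483  -0.3295  0.1034] yaw -130.5 F [-0.4 -0.2 -0.7] w 0.0351 j1 -0.66 j6 1.62
shift [-0.013 -0.031 -0.251] turn [ 0.0003  0.0043 -0.0101]
```

View pics/b3.png

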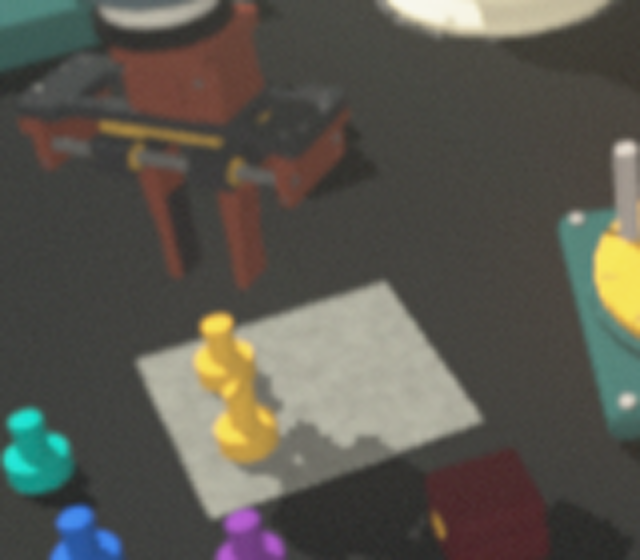

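>>> arm_command --series '[[[-0.013,-0.031,-0.06],[0,0.004,-0.01]],[[0,0,-0.08],[0,0,0]],[[0,0,-0.06],[0,0,0]],[[0,0,0],[0,0,0]]]'

```text
time: 21.15
position: [0.4804, -0.3369, 0.2212]
tcp_rot: [-3.13, 0.0, -2.292]
wrist_force: [0.7, 0.3, 0.1]
width: 0.035
```

```bash
python3 - <<'E'
from h import *
go((0.4788,-.3373,0.0405),-131.4)
E
```

```text
t 21.15 grasp [ 0.4819 -0.3381  0.0579] yaw -131.3 F [0.7 0.3 0.1] w 0.0350 j1 -0.67 j6 1.62
shift [-0.006 -0.002 -0.07 ] turn [ 0.0047  0.0057 -0.0011]
```

>>> arm_command --series '[[[-0.01,0.002,-0.035],[0.0047,0.0057,0]],[[0,0,-0.034],[0,0,0]],[[0,0,0],[0,0,0]]]'

```text
time: 21.52
position: [0.4778, -0.3365, 0.2033]
tcp_rot: [3.141, -0.0, -2.292]
wrist_force: [-0.2, -0.2, -0.3]
width: 0.035
```

```bash
python3 - <<'E'
from h import *
go((0.4788,-.3373,0.0405),-131.4)
E
```

```text
t 21.52 grasp [ 0.4778 -0.3365  0.04  ] yaw -131.3 F [-0.2 -0.2 -0.3] w 0.0350 j1 -0.67 j6 1.62
shift [ 0.004 -0.003  0.002] turn [-0.     -0.0001 -0.0011]
```

>>> arm_command --series '[[[0,0,0],[0,0,0]],[[0,0,0],[0,0,0]],[[0,0,0],[0,0,0]]]' --gripper 0.0

```text
time: 21.9
position: [0.478, -0.3366, 0.2039]
tcp_rot: [-3.141, -0.0, -2.292]
wrist_force: [-0.6, 0.1, -0.9]
width: 0.0172
```

```bash
python3 - <<'E'
from h import *
go((0.5569,-.0028,0.18),-131.4)
E
```

```text
t 21.90 grasp [ 0.4781 -0.3367  0.0406] yaw -131.3 F [-0.6  0.1 -0.9] w 0.0172 j1 -0.67 j6 1.62
shift [0.316 1.335 0.557] turn [ 0.0004  0.0005 -0.0011]
```

>>> arm_command --series '[[[0,0,0.1],[0,0,0]],[[0,0,0.16],[0,0,0]],[[0,0,0.18],[0,0,0]],[[0.02,0.05,0.12],[0,0,0]],[[0.04,0.15,0.03],[0,0,0]]]'

```text
time: 22.52
position: [0.4913, -0.2865, 0.352]
tcp_rot: [3.136, -0.001, -2.296]
wrist_force: [0.7, 0.3, -2.6]
width: 0.0175
```

>>> arm_command --series '[[[0.05,0.22,0.01],[0,0,0]],[[0.05,0.22,0.01],[0,0,0]],[[0.05,0.22,0.01],[0,0,0]],[[0.05,0.22,0.01],[0,0,0]],[[0.05,0.2,0],[0,0,0]]]'

```text
time: 23.15
position: [0.554, -0.0096, 0.3629]
tcp_rot: [3.138, 0.0, -2.3]
wrist_force: [-0.4, -0.8, -1.7]
width: 0.0173
```

>>> arm_command --series '[[[0.01,0.05,0],[0,0,0]],[[0,0,0],[0,0,0]],[[0,0,0],[0,0,0]]]'

```text
time: 23.52
position: [0.5566, 0.0054, 0.3621]
tcp_rot: [3.136, -0.001, -2.295]
wrist_force: [-0.5, 0.2, -2.4]
width: 0.0169
```

```bash
python3 - <<'E'
from h import *
go((0.5569,-.0028,0.115),-131.4)
E
```

```text
t 23.52 grasp [0.5558 0.0058 0.1988] yaw -131.5 F [-0.5  0.2 -2.4] w 0.0169 j1 -0.05 j6 2.24
shift [ 0.001 -0.033 -0.335] turn [-0.0017 -0.0028  0.0012]
```

>>> arm_command --series '[[[0.001,-0.033,-0.08],[-0.002,-0.003,0.001]],[[0,0,-0.12],[0,0,0]],[[0,0,-0.1],[0,0,0]],[[0,0,0],[0,0,0]]]'

```text
time: 24.02
position: [0.556, -0.0096, 0.2859]
tcp_rot: [-3.139, -0.001, -2.302]
wrist_force: [-0.3, 0.4, -1.9]
width: 0.0172
```

```bash
python3 - <<'E'
from h import *
go((0.5569,-.0028,0.09),-131.4)
E
```

```text
t 24.02 grasp [ 0.5562 -0.01    0.1226] yaw -131.9 F [-0.3  0.4 -1.9] w 0.0172 j1 -0.08 j6 2.22
shift [ 0.004  0.027 -0.13 ] turn [0.0015 0.0009 0.0057]
```

>>> arm_command --series '[[[0.004,0.027,-0.01],[0.001,0.001,0.005]],[[0,0,-0.02],[0,0,0]],[[0,0,0],[0,0,0]]]'

```text
time: 24.4
position: [0.5575, -0.0038, 0.2814]
tcp_rot: [-3.138, 0.002, -2.296]
wrist_force: [-0.4, 0.9, -2.0]
width: 0.0176
```

```bash
python3 - <<'E'
from h import *
go((0.5569,-.0028,0.09),-131.4)
E
```

```text
t 24.40 grasp [ 0.5582 -0.004   0.1181] yaw -131.5 F [-0.4  0.9 -2. ] w 0.0176 j1 -0.07 j6 2.23
shift [-0.003  0.004 -0.112] turn [0.0008 0.0027 0.0016]
```

>>> arm_command --series '[[[-0.004,0.005,-0.035],[0.001,0.002,0.0015]],[[0,0,-0.04],[0,0,0]],[[0,0,-0.025],[0,0,0]],[[0,0,-0.008],[0,0,0]],[[0,0,0],[0,0,0]]]'

```text
time: 25.02
position: [0.5565, -0.0022, 0.2529]
tcp_rot: [-3.141, 0.001, -2.293]
wrist_force: [0.4, -0.3, -2.5]
width: 0.0175
```

```bash
python3 - <<'E'
from h import *
go((0.5569,-.0028,0.0893),-131.4)
E
```

```text
t 25.02 grasp [ 0.5567 -0.0021  0.0896] yaw -131.4 F [ 0.4 -0.3 -2.5] w 0.0175 j1 -0.07 j6 2.23
shift [ 0.002 -0.002 -0.001] turn [-0.0002  0.001  -0.0003]
```

>>> arm_command --series '[[[0,0,-0.005],[0,0,0]],[[0,0,-0.002],[0,0,0]],[[0,0,0],[0,0,0]]]'

```text
time: 25.4
position: [0.5566, -0.0022, 0.2529]
tcp_rot: [-3.139, 0.002, -2.293]
wrist_force: [-0.2, 0.8, -1.8]
width: 0.0176
```

>>> arm_command --series '[[[0,0,0],[0,0,0]],[[0,0,0],[0,0,0]],[[0,0,0],[0,0,0]]]' --gripper 0.4

```text
time: 25.78
position: [0.5569, -0.0023, 0.2535]
tcp_rot: [-3.138, 0.004, -2.293]
wrist_force: [-0.3, -0.4, -0.3]
width: 0.035
```

>>> arm_command --series '[[[0,0,0.08],[0,0,0]],[[0,0,0.12],[0,0,0]],[[0,0,0.1],[0,0,0]],[[0,-0.1,0.03],[0,0,0]],[[0,-0.2,0.01],[0,0,0]]]'

```text
time: 26.4
position: [0.5567, -0.076, 0.3485]
tcp_rot: [-3.133, 0.007, -2.287]
wrist_force: [1.2, -0.5, -0.5]
width: 0.0348
```

>>> arm_command --series '[[[0,-0.22,0.01],[0,0,0]],[[0,-0.22,0.01],[0,0,0]],[[0,-0.22,0],[0,0,0]],[[0,-0.22,0],[0,0,0]],[[0,0,0],[0,0,0]]]'

```text
time: 27.02
position: [0.555, -0.3051, 0.364]
tcp_rot: [-3.121, 0.011, -2.289]
wrist_force: [-1.0, 0.3, 0.0]
width: 0.0351
```

```bash
python3 - <<'E'
from h import *
go((0.55,-.338,0.09),-131.4)
s=snap("scene"); crop(s,90,120,360,290,3,"b4")
t=snap("top");cv2.imwrite("pics/t5.png",t); crop(t,200,150,430,300,3,"b4t")
for n,im,r in(("top",t,(335,190,430,285)),("scene",s,(100,200,240,290))): print(n,blobs(im,(15,80,70),(35,255,255),5,r)[0])
E
```

```text
t 27.02 grasp [ 0.5586 -0.306   0.2007] yaw -131.2 F [-1.   0.3  0. ] w 0.0351 j1 -0.56 j6 1.73
shift [-0.02  -0.131 -0.443] turn [ 0.0035  0.0142 -0.0026]
top [(np.int32(7), array([383.6, 210. ]), array([382, 208,   4,   5], dtype=int32)), (np.int32(116), array([390.4, 226.3]), array([385, 221,  13,  13], dtype=int32))]
scene [(np.int32(257), array([160.9, 255.8]), array([153, 245,  17,  21], dtype=int32)), (np.int32(16), array([209. , 280.5]), array([208, 278,   3,   6], dtype=int32))]
```

View pics/b4.png

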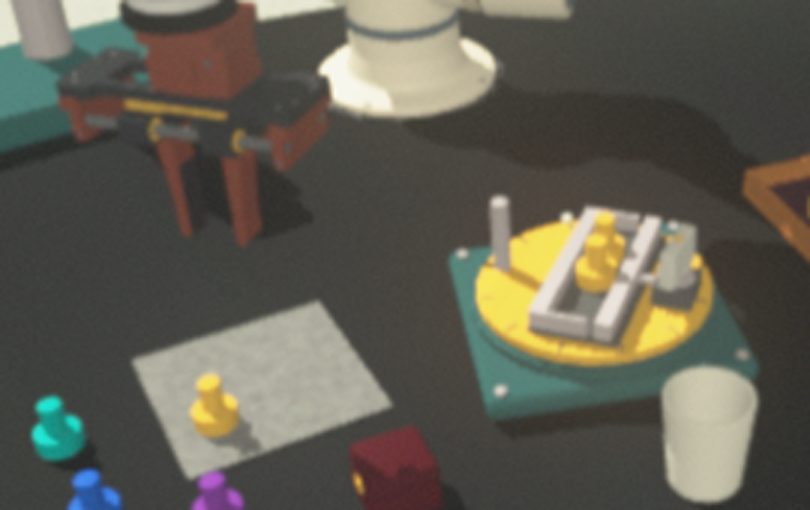

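View pics/b4t.png

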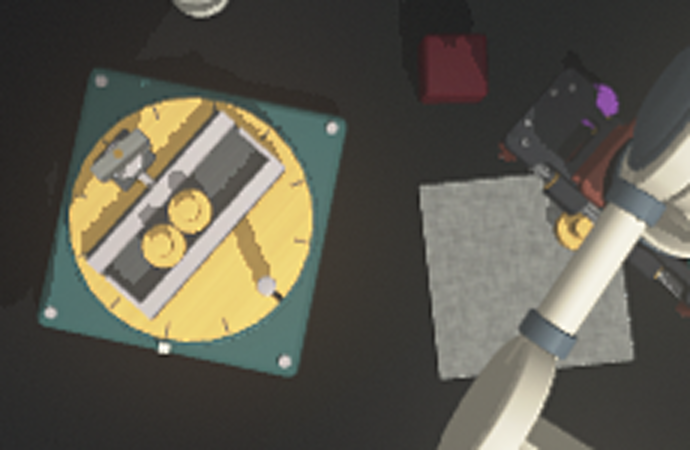

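The vise holds two upright blanks at crop (163,246) and (190,211). Blank 1 has shifted from (152,250), so something knocked it slightly. I'll measure both in vise coordinates.

```bash
python3 - <<'E'
from h import *
c=np.array([.5549,-.005]);a=np.radians(48.6);ex=np.array([np.cos(a),np.sin(a)]);ey=np.array([-ex[1],ex[0]])
for nm,pts in (("t4",[(152,251)]),("t5",[(163,246),(190,211)])):
    im=cv2.imread(f"pics/{nm}.png"); crop(im,225,180,310,275,7,nm+"c")
    for p in pts:
        u=((p[0]+.5)/3-.5+200,(p[1]+.5)/3-.5+150); w=onz("top",u,.068)[:2]-c; print(nm,"vise x,y",(w@ex).round(4),(w@ey).round(4))
E
```

```text
t4 vise x,y 0.0036 0.0414
t5 vise x,y -0.0004 0.0323
t5 vise x,y 0.0024 -0.0039
```

View pics/t5c.png

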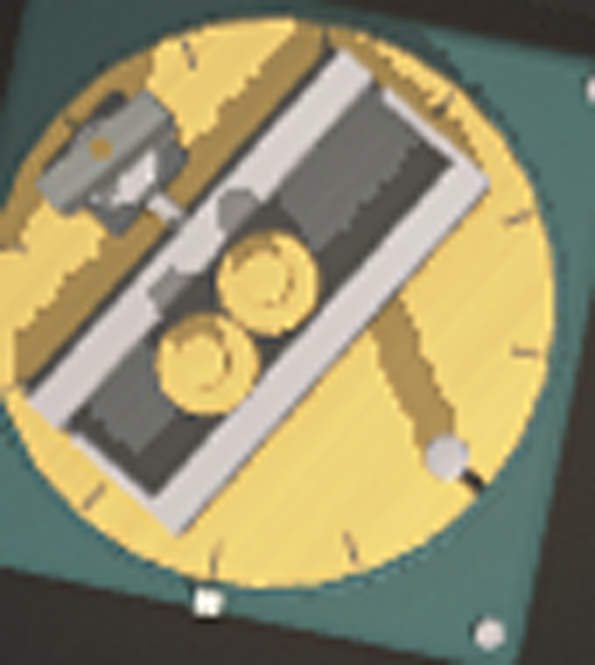

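View pics/t4c.png

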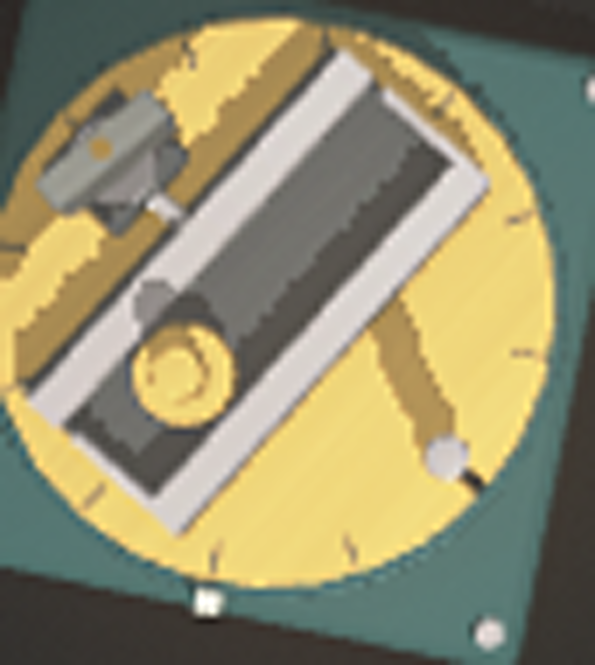

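Blank 1 was knocked about 9 mm along the jaws and now touches blank 2. Both are upright and still between the jaws, which is fine. I'll place the third at vise y ≈ -48 mm. Picking it at (0.550,-0.338).

>>> arm_command --series '[[[-0.02,-0.11,-0.12],[0.0035,0.014,-0.002]],[[0,-0.01,-0.15],[0,0,0]],[[0,0,-0.12],[0,0,0]],[[0,0,0],[0,0,0]]]'

```text
time: 27.62
position: [0.5523, -0.3261, 0.27]
tcp_rot: [-3.136, 0.004, -2.281]
wrist_force: [0.1, -0.8, -0.1]
width: 0.0351
```

```bash
python3 - <<'E'
from h import *
go((0.55,-.338,0.0405),-131.4)
s=snap("scene"); crop(s,100,150,260,290,4,"b5")
print(blobs(s,(15,80,70),(35,255,255),5,(100,200,200,290))[0])
E
```

```text
t 27.62 grasp [ 0.5534 -0.3262  0.1067] yaw -130.7 F [ 0.1 -0.8 -0.1] w 0.0351 j1 -0.59 j6 1.69
shift [-0.009 -0.048 -0.265] turn [ 0.0004  0.0043 -0.0078]
[(np.int32(21), array([139.4, 202.8]), array([138, 200,   5,   7], dtype=int32)), (np.int32(6), array([159.5, 200. ]), array([157, 200,   6,   1], dtype=int32)), (np.int32(27), array([165.8, 206.7]), array([164, 203,   5,   9], dtype=int32)), (np.int32(257), array([160.9, 255.8]), array([153, 245,  17,  21], dtype=int32))]
```

View pics/b5.png

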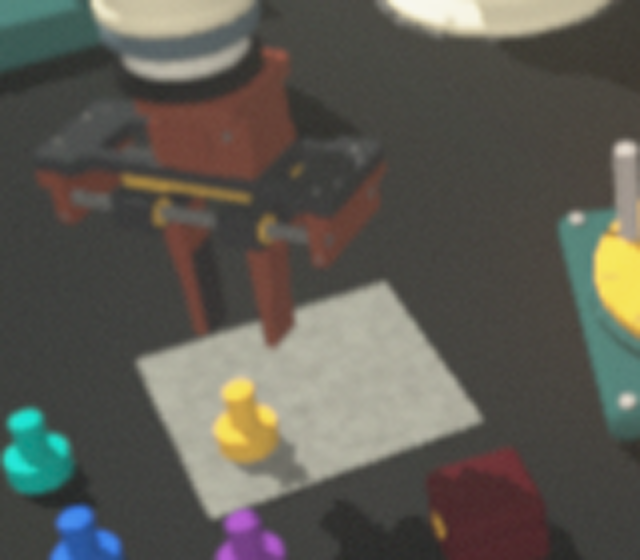

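>>> arm_command --series '[[[-0.009,-0.048,-0.04],[0,0.004,-0.008]],[[0,0,-0.06],[0,0,0]],[[0,0,-0.05],[0,0,0]],[[0,0,0],[0,0,0]]]'

```text
time: 28.18
position: [0.5513, -0.3384, 0.2373]
tcp_rot: [-3.131, 0.001, -2.293]
wrist_force: [-0.6, 0.1, -0.5]
width: 0.035
```

```bash
python3 - <<'E'
from h import *
go((0.55,-.338,0.0405),-131.4)
E
```

```text
t 28.18 grasp [ 0.5527 -0.3394  0.074 ] yaw -131.4 F [-0.6  0.1 -0.5] w 0.0350 j1 -0.60 j6 1.69
shift [-0.005  0.002 -0.134] turn [ 0.0039  0.0054 -0.0002]
```

>>> arm_command --series '[[[-0.008,0.005,-0.04],[0.004,0.0054,0]],[[0,0,-0.05],[0,0,0]],[[0,0,-0.035],[0,0,0]],[[0,0,0],[0,0,0]]]'

```text
time: 28.68
position: [0.549, -0.3369, 0.2037]
tcp_rot: [3.14, 0.0, -2.293]
wrist_force: [0.3, 0.9, 0.4]
width: 0.0348
```

```bash
python3 - <<'E'
from h import *
go((0.55,-.338,0.0405),-131.4)
E
```

```text
t 28.68 grasp [ 0.5489 -0.3368  0.0404] yaw -131.4 F [0.3 0.9 0.4] w 0.0348 j1 -0.60 j6 1.69
shift [ 0.004 -0.004  0.   ] turn [-0.0006 -0.0006 -0.0003]
```

>>> arm_command --series '[[[0.003,-0.003,0],[0,0,0]],[[0,0,0],[0,0,0]],[[0,0,0],[0,0,0]],[[0,0,0],[0,0,0]]]' --gripper 0.0

```text
time: 29.18
position: [0.55, -0.3379, 0.2043]
tcp_rot: [3.141, 0.0, -2.293]
wrist_force: [0.1, -0.4, -0.8]
width: 0.0175
```

```bash
python3 - <<'E'
from h import *
go((0.5929,-.0345,0.18),-131.4)
E
```

```text
t 29.18 grasp [ 0.55   -0.3379  0.041 ] yaw -131.4 F [ 0.1 -0.4 -0.8] w 0.0175 j1 -0.60 j6 1.69
shift [0.172 1.214 0.556] turn [-0.0002 -0.0001 -0.0002]
```

>>> arm_command --series '[[[0,0,0.1],[0,0,0]],[[0,0,0.16],[0,0,0]],[[0,0,0.18],[0,0,0]],[[0.01,0.05,0.12],[0,0,0]],[[0.02,0.15,0.03],[0,0,0]]]'

```text
time: 29.8
position: [0.5557, -0.288, 0.3506]
tcp_rot: [3.132, -0.001, -2.297]
wrist_force: [0.7, 0.1, -3.1]
width: 0.0174
```

>>> arm_command --series '[[[0.03,0.22,0.01],[0,0,0]],[[0.03,0.22,0.01],[0,0,0]],[[0.03,0.22,0.01],[0,0,0]],[[0.03,0.22,0.01],[0,0,0]],[[0.02,0.1,0],[0,0,0]]]'

```text
time: 30.42
position: [0.5902, -0.0352, 0.3602]
tcp_rot: [3.131, -0.0, -2.298]
wrist_force: [0.0, 0.1, -4.0]
width: 0.0173
```

>>> arm_command --series '[[[0,0,0],[0,0,0]],[[0,0,0],[0,0,0]],[[0,0,0],[0,0,0]]]'

```text
time: 30.8
position: [0.5901, -0.0346, 0.3591]
tcp_rot: [3.13, -0.002, -2.296]
wrist_force: [0.2, 0.1, -3.3]
width: 0.0175
```

```bash
python3 - <<'E'
from h import *
go((0.5929,-.0345,0.115),-131.4)
E
```

```text
t 30.80 grasp [ 0.5884 -0.0335  0.1958] yaw -131.5 F [ 0.2  0.1 -3.3] w 0.0175 j1 -0.12 j6 2.18
shift [ 0.011  0.    -0.323] turn [-0.0041 -0.0065  0.0016]
```

>>> arm_command --series '[[[0.012,0,-0.08],[-0.004,-0.0065,0.0016]],[[0,0,-0.12],[0,0,0]],[[0,0,-0.08],[0,0,0]],[[0,0,0],[0,0,0]]]'

```text
time: 31.3
position: [0.5927, -0.039, 0.2877]
tcp_rot: [-3.14, 0.0, -2.3]
wrist_force: [-0.6, 0.4, -3.5]
width: 0.0174
```

```bash
python3 - <<'E'
from h import *
go((0.5929,-.0345,0.0903),-131.4)
E
```

```text
t 31.30 grasp [ 0.5929 -0.0391  0.1244] yaw -131.8 F [-0.6  0.4 -3.5] w 0.0174 j1 -0.12 j6 2.18
shift [ 0.001  0.018 -0.136] turn [0.0006 0.0008 0.0039]
```

>>> arm_command --series '[[[0,0.018,-0.01],[0.001,0.001,0.004]],[[0,0,-0.025],[0,0,0]],[[0,0,0],[0,0,0]]]'

```text
time: 31.68
position: [0.5932, -0.0346, 0.2813]
tcp_rot: [-3.139, 0.003, -2.293]
wrist_force: [0.2, 0.2, -1.8]
width: 0.0172
```

```bash
python3 - <<'E'
from h import *
go((0.5929,-.0345,0.0903),-131.4)
E
```

```text
t 31.68 grasp [ 0.5938 -0.0345  0.118 ] yaw -131.4 F [ 0.2  0.2 -1.8] w 0.0172 j1 -0.12 j6 2.18
shift [-0.001  0.    -0.111] turn [-0.0002  0.0023 -0.0001]
```

>>> arm_command --series '[[[-0.002,0,-0.035],[0,0.0023,0]],[[0,0,-0.04],[0,0,0]],[[0,0,-0.025],[0,0,0]],[[0,0,-0.006],[0,0,0]],[[0,0,0],[0,0,0]]]'

```text
time: 32.3
position: [0.5927, -0.0345, 0.2532]
tcp_rot: [-3.142, 0.0, -2.293]
wrist_force: [-0.2, -0.3, -1.9]
width: 0.0177
```

```bash
python3 - <<'E'
from h import *
go((0.5929,-.0345,0.0903),-131.4)
E
```

```text
t 32.30 grasp [ 0.5927 -0.0344  0.0899] yaw -131.4 F [-0.2 -0.3 -1.9] w 0.0177 j1 -0.12 j6 2.18
shift [ 0.001 -0.     0.001] turn [-0.0001  0.0002 -0.0002]
```

>>> arm_command --series '[[[0,0,-0.005],[0,0,0]],[[0,0,0],[0,0,0]]]'

```text
time: 32.55
position: [0.5928, -0.0345, 0.2535]
tcp_rot: [-3.14, 0.001, -2.293]
wrist_force: [-0.7, -0.7, -3.6]
width: 0.0172
```

>>> arm_command --series '[[[0,0,0],[0,0,0]],[[0,0,0],[0,0,0]],[[0,0,0],[0,0,0]]]' --gripper 0.4

```text
time: 32.92
position: [0.5933, -0.0346, 0.255]
tcp_rot: [-3.137, 0.003, -2.293]
wrist_force: [0.3, 0.4, 1.2]
width: 0.0348
```

>>> arm_command --series '[[[0,0,0.08],[0,0,0]],[[0,0,0.12],[0,0,0]],[[0,0,0.08],[0,0,0]],[[0,0.12,0.01],[0,0,-0.04]],[[0.02,0.15,0],[0,0,-0.04]]]'

```text
time: 33.55
position: [0.5981, 0.032, 0.3377]
tcp_rot: [-3.132, 0.008, -2.427]
wrist_force: [-0.4, 0.2, -0.1]
width: 0.0355
```

```bash
python3 - <<'E'
from h import *
go((0.6028,.0500,0.132),-138.8)
s=snap("scene"); crop(s,220,110,360,250,4,"v1")
t=snap("top");cv2.imwrite("pics/t6.png",t); crop(t,200,160,330,290,5,"v1t")
E
```

```text
t 33.55 grasp [0.6001 0.0317 0.1744] yaw -139.0 F [-0.4  0.2 -0.1] w 0.0355 j1 -0.00 j6 2.42
shift [ 0.019  0.072 -0.17 ] turn [0.0013 0.0079 0.0027]
```

View pics/v1.png

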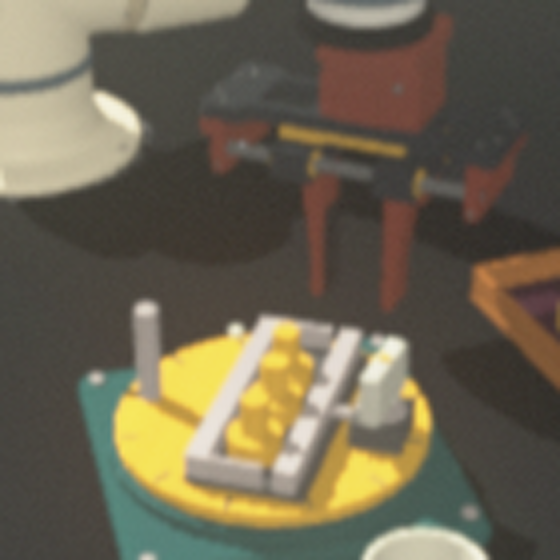

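View pics/v1t.png

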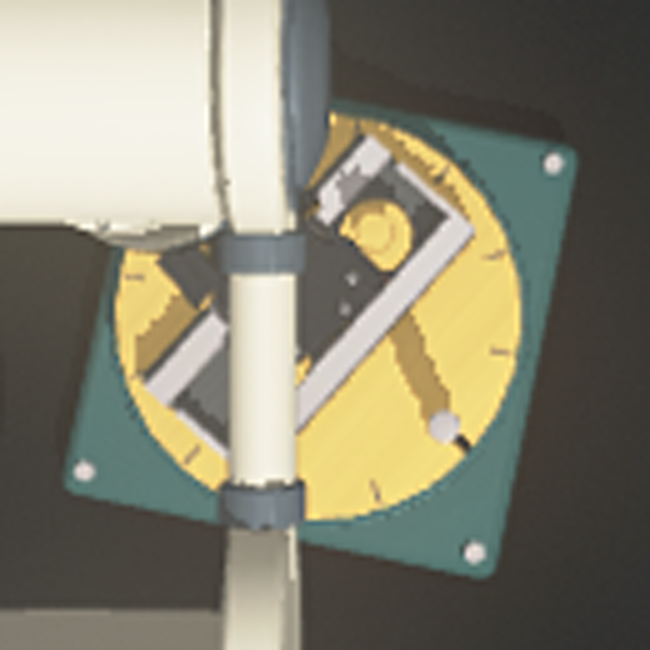

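All three blanks stand upright between the jaws. Next, the knob.

>>> arm_command --series '[[[0.015,0.06,-0.04],[0.001,0.008,0.002]],[[0,0,-0.05],[0,0,0]],[[0,0,-0.03],[0,0,0]],[[0,0,0],[0,0,0]]]'

```text
time: 34.15
position: [0.6021, 0.0489, 0.3056]
tcp_rot: [3.14, -0.002, -2.417]
wrist_force: [0.4, 1.0, 0.2]
width: 0.035
```

```bash
python3 - <<'E'
from h import *
go((0.6028,.0502,0.092),-138.8)
E
```

```text
t 34.15 grasp [0.6017 0.0489 0.1423] yaw -138.5 F [0.4 1.  0.2] w 0.0350 j1 0.02 j6 2.44
shift [ 0.003  0.005 -0.201] turn [ 0.     -0.0013 -0.0036]
```

>>> arm_command --series '[[[0.003,0.005,-0.05],[0,-0.001,-0.003]],[[0,0,-0.06],[0,0,0]],[[0,0,-0.06],[0,0,0]],[[0,0,-0.03],[0,0,0]],[[0,0,0],[0,0,0]]]'

```text
time: 34.78
position: [0.6025, 0.0492, 0.251]
tcp_rot: [3.14, -0.002, -2.423]
wrist_force: [0.3, 0.1, 0.4]
width: 0.0354
```

```bash
python3 - <<'E'
from h import *
go((0.6028,.0502,0.092),-138.8)
E
```

```text
t 34.77 grasp [0.6021 0.0492 0.0877] yaw -138.8 F [0.3 0.1 0.4] w 0.0354 j1 0.03 j6 2.45
shift [0.001 0.004 0.017] turn [ 0.0002 -0.0013  0.0004]
```

>>> arm_command --series '[[[0.002,0.004,0.018],[0,0,0]],[[0,0,0],[0,0,0]]]'

```text
time: 35.02
position: [0.6032, 0.0503, 0.2569]
tcp_rot: [3.141, -0.0, -2.423]
wrist_force: [0.4, 0.8, -0.8]
width: 0.0353
```

>>> arm_command --series '[[[0,0,0],[0,0,0]],[[0,0,0],[0,0,0]],[[0,0,0],[0,0,0]]]' --gripper 0.0

```text
time: 35.4
position: [0.6031, 0.05, 0.258]
tcp_rot: [-3.141, -0.001, -2.423]
wrist_force: [-3.7, -2.6, 1.3]
width: 0.0138
```

>>> arm_command --series '[[[0,0,0],[0,0,0.1]],[[0,0,0],[0,0,0.1]],[[0,0,0],[0,0,0.1]],[[0,0,0],[0,0,0.1]],[[0,0,0],[0,0,0.1]]]'

```text
time: 36.02
position: [0.6032, 0.0503, 0.258]
tcp_rot: [-3.141, 0.001, -1.614]
wrist_force: [-1.1, -1.1, -0.5]
width: 0.014
```

```bash
python3 - <<'E'
from h import *
go((0.6028,.0502,0.092),-41.4);print(ctrl.get_obs()['wrist_torque'])
s=snap("scene"); crop(s,220,110,360,250,4,"v2")
E
```

```text
t 36.02 grasp [0.6034 0.0505 0.0947] yaw -92.5 F [-1.1 -1.1 -0.5] w 0.0140 j1 0.03 j6 1.64
shift [-0.002 -0.    -0.011] turn [-1.000e-03  4.000e-04  5.677e-01]
[ 0.03913681  0.09163643 -0.13045184]
```

View pics/v2.png

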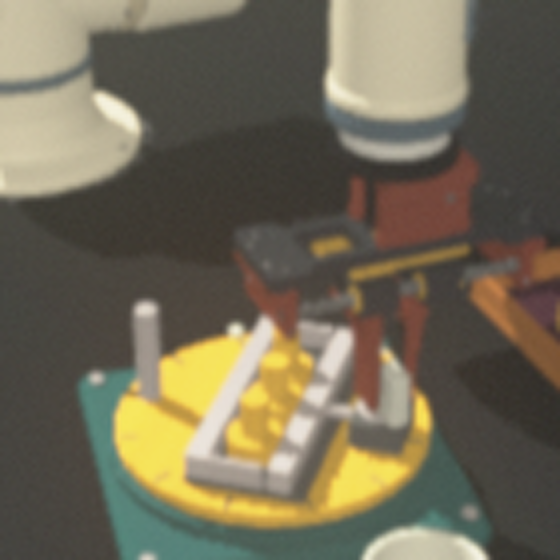

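>>> arm_command --series '[[[0,0,0],[0,0,0.1]],[[0,0,0],[0,0,0.1]],[[0,0,0],[0,0,0.1]],[[0,0,0],[0,0,0.1]],[[0,0,0],[0,0,0.08]]]'

```text
time: 36.7
position: [0.6032, 0.0508, 0.258]
tcp_rot: [-3.14, 0.002, -0.844]
wrist_force: [-0.2, -0.2, 0.1]
width: 0.0138
```

```bash
python3 - <<'E'
from h import *
go((0.6028,.0502,0.092),-41.4);print(ctrl.get_obs()['wrist_torque'])
E
```

```text
t 36.70 grasp [0.6032 0.0512 0.0947] yaw -48.3 F [-0.2 -0.2  0.1] w 0.0138 j1 0.03 j6 0.87
shift [-0.002 -0.002 -0.011] turn [-0.0018 -0.0002  0.077 ]
[-0.101       0.09232478 -0.13468095]
```

>>> arm_command --series '[[[0,0,0],[0,0,0.03]],[[0,0,0],[0,0,0.03]],[[0,0,0],[0,0,0.02]]]'

```text
time: 37.08
position: [0.6032, 0.0508, 0.258]
tcp_rot: [-3.14, 0.002, -0.72]
wrist_force: [-0.7, -0.3, 1.4]
width: 0.0137
```

```bash
python3 - <<'E'
from h import *
go((0.6028,.0502,0.092),-41.4);print(ctrl.get_obs()['wrist_torque'])
E
```

```text
t 37.08 grasp [0.6031 0.0513 0.0947] yaw -41.3 F [-0.7 -0.3  1.4] w 0.0137 j1 0.03 j6 0.75
shift [-0.001 -0.002 -0.011] turn [-0.0019 -0.0003 -0.0014]
[-0.15225566  0.03071255 -0.11928431]
```

Now at about zero. I'll continue in small steps and watch the torque.

>>> arm_command --series '[[[0,0,0],[0,0,0.015]],[[0,0,0],[0,0,0.015]]]'

```text
time: 37.33
position: [0.6031, 0.0509, 0.258]
tcp_rot: [-3.14, 0.002, -0.673]
wrist_force: [-1.0, 1.0, 0.4]
width: 0.0138
```

```bash
python3 - <<'E'
from h import *
go((0.6028,.0502,0.092),-41.4);print(ctrl.get_obs()['wrist_torque'])
E
```

```text
t 37.33 grasp [0.603  0.0514 0.0947] yaw -38.5 F [-1.   1.   0.4] w 0.0138 j1 0.03 j6 0.70
shift [-0.001 -0.003 -0.011] turn [-0.002  -0.0003 -0.0317]
[-0.17681407 -0.01713419 -0.1637259 ]
```

>>> arm_command --series '[[[0,0,0],[0,0,0.02]],[[0,0,0],[0,0,0.02]]]'

```text
time: 37.58
position: [0.6031, 0.0509, 0.258]
tcp_rot: [-3.139, 0.003, -0.607]
wrist_force: [-1.4, -0.7, -0.1]
width: 0.0137
```

```bash
python3 - <<'E'
from h import *
go((0.6028,.0502,0.092),-41.4);print(ctrl.get_obs()['wrist_torque'])
E
```

```text
t 37.58 grasp [0.603  0.0515 0.0947] yaw -34.8 F [-1.4 -0.7 -0.1] w 0.0137 j1 0.03 j6 0.63
shift [-0.001 -0.003 -0.011] turn [-0.0021 -0.0004 -0.0739]
[-0.03737926  0.03649394 -0.22269973]
```

>>> arm_command --series '[[[0,0,0],[0,0,0.025]],[[0,0,0],[0,0,0.025]]]'

```text
time: 37.83
position: [0.603, 0.051, 0.258]
tcp_rot: [-3.139, 0.003, -0.524]
wrist_force: [-1.9, 0.2, 0.4]
width: 0.0139
```

```bash
python3 - <<'E'
from h import *
go((0.6028,.0502,0.092),-41.4);print(ctrl.get_obs()['wrist_torque'])
E
```

```text
t 37.83 grasp [0.6028 0.0516 0.0947] yaw -30.0 F [-1.9  0.2  0.4] w 0.0139 j1 0.03 j6 0.55
shift [-0.001 -0.003 -0.011] turn [-0.0023 -0.0007 -0.1265]
[-0.03319692  0.06349112 -0.35617678]
```

The torque is 0.36 N·m, above the 0.25 that counts as tight and below the click torque. Releasing and checking.

>>> arm_command --series '[[[0,0,0],[0,0,0]],[[0,0,0],[0,0,0]],[[0,0,0],[0,0,0]]]'

```text
time: 38.2
position: [0.603, 0.051, 0.258]
tcp_rot: [-3.139, 0.003, -0.524]
wrist_force: [-0.6, 0.7, 1.8]
width: 0.014
```

```bash
python3 - <<'E'
from h import *
go((0.6028,.0502,0.092),-41.4);print(ctrl.get_obs()['wrist_torque'])
E
```

```text
t 38.20 grasp [0.6028 0.0516 0.0947] yaw -30.0 F [-0.6  0.7  1.8] w 0.0140 j1 0.03 j6 0.55
shift [-0.001 -0.003 -0.011] turn [-0.0023 -0.0007 -0.1264]
[-0.11899894  0.04504228 -0.24028159]
```

>>> arm_command --series '[[[0,0,0],[0,0,0.03]],[[0,0,0],[0,0,0.025]]]'

```text
time: 38.45
position: [0.603, 0.0511, 0.258]
tcp_rot: [-3.139, 0.004, -0.436]
wrist_force: [-1.2, 0.2, -0.1]
width: 0.014
```

```bash
python3 - <<'E'
from h import *
go((0.6028,.0502,0.092),-41.4);print(ctrl.get_obs()['wrist_torque'])
E
```

```text
t 38.45 grasp [0.6026 0.0517 0.0947] yaw -25.0 F [-1.2  0.2 -0.1] w 0.0140 j1 0.03 j6 0.46
shift [-0.001 -0.004 -0.011] turn [-0.0026 -0.001  -0.1822]
[-2.60463108e-04  9.35721461e-02 -5.37252797e-01]
```

Torque reached 0.54 N·m, so it's clearly tight. Releasing.

>>> arm_command --series '[[[0,0,0],[0,0,0]],[[0,0,0],[0,0,0]],[[0,0,0],[0,0,0]],[[0,0,0.08],[0,0,0]],[[0,0,0.16],[0,0,0]]]' --gripper 0.4

```text
time: 39.08
position: [0.6024, 0.051, 0.3166]
tcp_rot: [3.141, 0.009, -0.438]
wrist_force: [0.4, 0.0, -0.6]
width: 0.0349
```

>>> arm_command --series '[[[0,0,0.15],[0,0,0]],[[-0.1,-0.15,0.05],[0,0,0]],[[-0.2,-0.2,0],[0,0,0]],[[-0.2,-0.2,0],[0,0,0]],[[0,-0.2,0],[0,0,0]]]'

```text
time: 39.7
position: [0.4848, -0.1259, 0.3809]
tcp_rot: [-3.137, -0.008, -0.432]
wrist_force: [1.2, -0.4, 0.2]
width: 0.0352
```

```bash
python3 - <<'E'
from h import *
go((0.4992,-.0689,0.16),-131.4);print(ctrl.get_obs()['wrist_torque'])
s=snap("scene"); crop(s,220,110,360,250,4,"v3")
t=snap("top");cv2.imwrite("pics/t7.png",t); crop(t,200,160,330,290,5,"v3t")
E
```

```text
t 39.70 grasp [ 0.4862 -0.1257  0.2176] yaw -24.7 F [ 1.2 -0.4  0.2] w 0.0352 j1 -0.32 j6 0.11
shift [ 0.058  0.228 -0.23 ] turn [ 0.0047  0.0046 -1.1851]
[-0.03492086 -0.07584635  0.01234695]
```

View pics/v3.png

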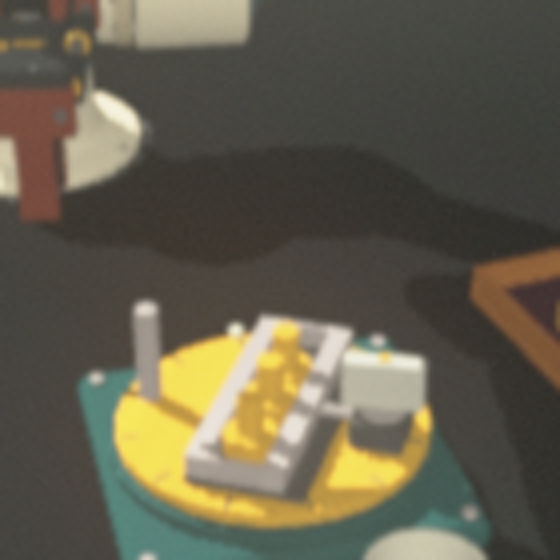

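View pics/v3t.png

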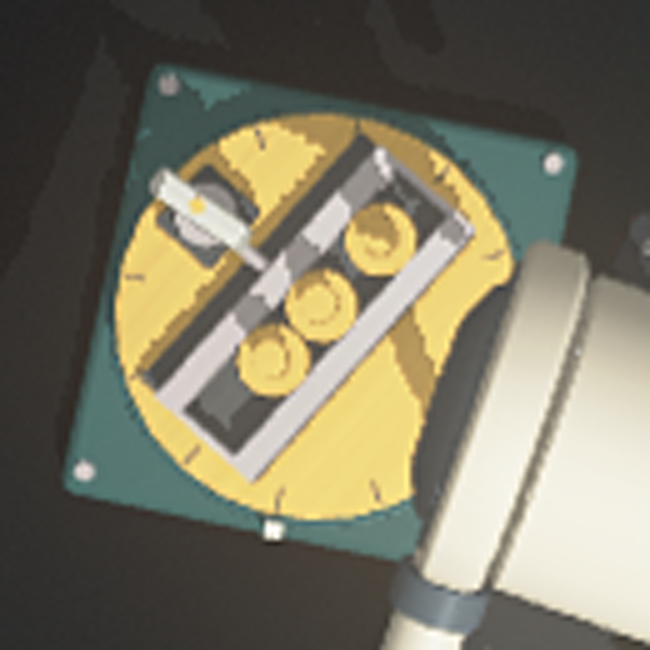

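The blanks are clamped: the jaw is closed on all three feet and the wing is back near its start angle. The table is still two clicks off. Next I'll grip the post with the jaws tangential (yaw -41°).

>>> arm_command --series '[[[0.02,0.08,-0.08],[0.002,0.002,-0.06]],[[0.02,0.08,-0.08],[0.002,0.002,-0.06]],[[0.012,0.06,-0.06],[0,0,-0.06]],[[0,0,0],[0,0,0]],[[0,0,0],[0,0,0]]]'

```text
time: 40.42
position: [0.4996, -0.0716, 0.3319]
tcp_rot: [-3.132, -0.007, -0.729]
wrist_force: [-0.4, -0.0, 0.4]
width: 0.035
```

```bash
python3 - <<'E'
from h import *
go((0.4992,-.0689,0.10),-41.1)
E
```

```text
t 40.42 grasp [ 0.5015 -0.0712  0.1686] yaw -41.8 F [-0.4 -0.   0.4] w 0.0350 j1 -0.21 j6 0.52
shift [-0.002  0.011 -0.275] turn [-0.0015  0.0072  0.0073]
```

>>> arm_command --series '[[[-0.002,0.011,-0.06],[-0.001,0.007,0.007]],[[0,0,-0.05],[0,0,0]],[[0,0,0],[0,0,0]]]'

```text
time: 40.8
position: [0.4991, -0.0695, 0.3038]
tcp_rot: [-3.141, -0.001, -0.716]
wrist_force: [-0.4, -0.5, -0.3]
width: 0.0353
```

```bash
python3 - <<'E'
from h import *
go((0.4992,-.0689,0.10),-41.1)
E
```

```text
t 40.80 grasp [ 0.4992 -0.0695  0.1405] yaw -41.0 F [-0.4 -0.5 -0.3] w 0.0353 j1 -0.21 j6 0.51
shift [ 0.     0.002 -0.162] turn [-0.0001  0.0006 -0.0008]
```

>>> arm_command --series '[[[0,0.002,-0.05],[0,0,0]],[[0,0,-0.07],[0,0,0]],[[0,0,-0.04],[0,0,0]],[[0,0,0],[0,0,0]]]'

```text
time: 41.3
position: [0.4987, -0.0692, 0.2601]
tcp_rot: [3.142, 0.001, -0.716]
wrist_force: [0.2, 0.8, 0.6]
width: 0.0349
```

>>> arm_command --series '[[[0,0,0],[0,0,0]],[[0,0,0],[0,0,0]],[[0,0,0],[0,0,0]]]' --gripper 0.0

```text
time: 41.68
position: [0.4986, -0.069, 0.2608]
tcp_rot: [-3.141, 0.001, -0.716]
wrist_force: [-3.7, 2.3, -1.2]
width: 0.0155
```

```bash
cat >> h.py <<'E'
def postinfo(nrows,dphi):
    "grasp polar about table centre; rows to rotate by dphi deg (total) about centre from the measured pose, in nrows"
    c=np.array([.5549,-.005]); g=grasp(); o=ctrl.get_obs(); d=g[:2]-c; phi=np.degrees(np.arctan2(d[1],d[0]))%360
    print("t %.2f r %.4f phi %.1f dial %.1f"%(o['time'],np.hypot(*d),phi,phi-168.6),"grasp",g.round(4),"yaw %.1f"%np.degrees(o['tcp_rot'][2]),"F",o['wrist_force'].round(1),"w %.4f"%o['width'])
    a0=np.radians(phi)
    for i in range(nrows):
        a1=a0+np.radians(dphi/nrows); s=.085*np.array([np.cos(a1)-np.cos(a0),np.sin(a1)-np.sin(a0)])/.25
        print("row",s.round(3),"turn",round(dphi/nrows/90,4)); a0=a1
E
python3 - <<'E'
from h import *
postinfo(5,-30)
E
```

```text
t 41.67 r 0.0852 phi 228.5 dial 59.9 grasp [ 0.4984 -0.0688  0.0975] yaw -41.0 F [-3.7  2.3 -1.2] w 0.0155
row [-0.025  0.025] turn -0.0667
row [-0.023  0.027] turn -0.0667
row [-0.02  0.03] turn -0.0667
row [-0.016  0.032] turn -0.0667
row [-0.013  0.033] turn -0.0667
```

The post is gripped (width 15.5 mm, r = 85 mm ✓). Turning the first click clockwise.

>>> arm_command --series '[[[-0.025,0.025,0],[0,0,-0.067]],[[-0.023,0.027,0],[0,0,-0.067]],[[-0.02,0.03,0],[0,0,-0.067]]]'

```text
time: 42.05
position: [0.4846, -0.0527, 0.2607]
tcp_rot: [-3.138, -0.019, -1.045]
wrist_force: [3.2, -5.4, -3.3]
width: 0.0155
```

```bash
python3 - <<'E'
from h import *
postinfo(3,-15)
E
```

```text
t 42.05 r 0.0846 phi 216.3 dial 47.7 grasp [ 0.4867 -0.0551  0.0975] yaw -59.9 F [ 3.2 -5.4 -3.3] w 0.0155
row [-0.016  0.025] turn -0.0556
row [-0.014  0.026] turn -0.0556
row [-0.012  0.027] turn -0.0556
```

>>> arm_command --series '[[[-0.016,0.025,0],[0,0,-0.045]],[[-0.014,0.026,0],[0,0,-0.045]],[[-0.012,0.027,0],[0,0,-0.045]]]'

```text
time: 42.42
position: [0.4744, -0.0339, 0.2607]
tcp_rot: [-3.136, -0.021, -1.267]
wrist_force: [1.5, 0.0, -2.3]
width: 0.0156
```

```bash
python3 - <<'E'
from h import *
postinfo(2,-6); go((0.48,0,0.1),-71)
E
```

```text
t 42.42 r 0.0849 phi 202.1 dial 33.5 grasp [ 0.4763 -0.0369  0.0974] yaw -72.6 F [ 1.5  0.  -2.3] w 0.0156
row [-0.006  0.017] turn -0.0333
row [-0.005  0.017] turn -0.0333
t 42.42 grasp [ 0.4763 -0.0369  0.0974] yaw -72.6 F [ 1.5  0.  -2.3] w 0.0156 j1 -0.14 j6 1.13
shift [0.023 0.136 0.01 ] turn [0.0117 0.0076 0.0174]
```

```bash
python3 - <<'E'
from h import *
go((0.4743,-.0321,0.0975),-71)
E
```

```text
t 42.42 grasp [ 0.4763 -0.0369  0.0974] yaw -72.6 F [ 1.5  0.  -2.3] w 0.0156 j1 -0.14 j6 1.13
shift [-0.     0.007  0.   ] turn [0.0117 0.0076 0.0174]
```

>>> arm_command --series '[[[0,0.004,0],[0.006,0.004,0.008]],[[0,0.003,0],[0.006,0.004,0.008]],[[0,0,0],[0,0,0]],[[0,0,0],[0,0,0]]]'

```text
time: 42.92
position: [0.4745, -0.0323, 0.2608]
tcp_rot: [3.141, 0.002, -1.237]
wrist_force: [-1.1, 0.7, -1.5]
width: 0.0155
```

```bash
python3 - <<'E'
from h import *
postinfo(6,-30); go((0.4743,-.0321,0.0975),-71)
E
```

```text
t 42.92 r 0.0849 phi 198.6 dial 30.0 grasp [ 0.4744 -0.0321  0.0975] yaw -70.9 F [-1.1  0.7 -1.5] w 0.0155
row [-0.008  0.028] turn -0.0556
row [-0.006  0.029] turn -0.0556
row [-0.003  0.029] turn -0.0556
row [-0.001  0.03 ] turn -0.0556
row [0.002 0.03 ] turn -0.0556
row [0.005 0.029] turn -0.0556
t 42.92 grasp [ 0.4744 -0.0321  0.0975] yaw -70.9 F [-1.1  0.7 -1.5] w 0.0155 j1 -0.14 j6 1.10
shift [-0.001  0.001  0.   ] turn [-0.0008 -0.0006 -0.0015]
```

Resting in the 30° click (dial 30.0°). Second click:

>>> arm_command --series '[[[-0.008,0.028,0],[0,0,-0.056]],[[-0.006,0.029,0],[0,0,-0.056]],[[-0.003,0.029,0],[0,0,-0.056]],[[-0.001,0.03,0],[0,0,-0.056]]]'

```text
time: 43.42
position: [0.4715, -0.0121, 0.2607]
tcp_rot: [-3.14, -0.026, -1.606]
wrist_force: [-2.2, -7.0, -0.4]
width: 0.0154
```

```bash
python3 - <<'E'
from h import *
postinfo(2,-10); go((0.4716,.0118,0.0975),-101.4)
E
```

```text
t 43.42 r 0.0840 phi 187.8 dial 19.2 grasp [ 0.4717 -0.0165  0.0974] yaw -92.0 F [-2.2 -7.  -0.4] w 0.0154
row [-0.003  0.03 ] turn -0.0556
row [-0.    0.03] turn -0.0556
t 43.42 grasp [ 0.4717 -0.0165  0.0974] yaw -92.0 F [-2.2 -7.  -0.4] w 0.0154 j1 -0.09 j6 1.52
shift [0.    0.096 0.001] turn [ 0.0169 -0.0007 -0.104 ]
```

>>> arm_command --series '[[[-0.003,0.03,0],[0.002,0,-0.03]],[[0,0.03,0],[0.002,0,-0.03]],[[0,0.02,0],[0.004,0,-0.02]],[[0,0,0],[0,0,0]]]'

```text
time: 43.92
position: [0.471, 0.0054, 0.2606]
tcp_rot: [-3.139, -0.019, -1.74]
wrist_force: [1.3, 7.1, -2.9]
width: 0.0155
```

```bash
python3 - <<'E'
from h import *
postinfo(2,-10); go((0.4716,.0118,0.0975),-101.4)
E
```

```text
t 43.92 r 0.0844 phi 175.0 dial 6.4 grasp [0.4709 0.0023 0.0974] yaw -99.7 F [ 1.3  7.1 -2.9] w 0.0155
row [0.004 0.029] turn -0.0556
row [0.006 0.029] turn -0.0556
t 43.92 grasp [0.4709 0.0023 0.0974] yaw -99.7 F [ 1.3  7.1 -2.9] w 0.0155 j1 -0.05 j6 1.69
shift [0.002 0.025 0.001] turn [ 0.0123 -0.0009 -0.0191]
```

>>> arm_command --series '[[[0.001,0.013,0],[0.006,0,-0.01]],[[0.001,0.012,0],[0.006,0,-0.009]],[[0,0,0],[0,0,0]],[[0,0,0],[0,0,0]]]'

```text
time: 44.42
position: [0.4717, 0.0116, 0.2607]
tcp_rot: [3.141, -0.001, -1.77]
wrist_force: [0.6, 1.0, -2.6]
width: 0.0158
```

```bash
python3 - <<'E'
from h import *
postinfo(2,-10); go((0.4716,.0118,0.0975),-101.4)
E
```

```text
t 44.42 r 0.0849 phi 168.8 dial 0.2 grasp [0.4716 0.0115 0.0974] yaw -101.4 F [ 0.6  1.  -2.6] w 0.0158
row [0.007 0.029] turn -0.0556
row [0.01  0.028] turn -0.0556
t 44.42 grasp [0.4716 0.0115 0.0974] yaw -101.4 F [ 0.6  1.  -2.6] w 0.0158 j1 -0.05 j6 1.72
shift [-0.001  0.001  0.   ] turn [ 0.0006 -0.0007  0.0003]
```

Dial ≈ 0.2° with little force. Releasing, lifting and backing away to look.

>>> arm_command --series '[[[0,0,0],[0,0,0]],[[0,0,0],[0,0,0]],[[0,0,0],[0,0,0]],[[0,0,0.08],[0,0,0]],[[0,0,0.16],[0,0,0]]]' --gripper 0.4

```text
time: 45.05
position: [0.4712, 0.0115, 0.3213]
tcp_rot: [3.136, -0.003, -1.769]
wrist_force: [-0.0, 0.6, 0.3]
width: 0.0355
```

>>> arm_command --series '[[[0,0,0.2],[0,0,0]],[[-0.02,-0.15,0.15],[0,0,0]],[[-0.02,-0.22,0],[0,0,0]],[[-0.02,-0.22,0],[0,0,0]],[[0,-0.22,0],[0,0,0]]]'

```text
time: 45.68
position: [0.4538, -0.1928, 0.4258]
tcp_rot: [-3.128, -0.004, -1.761]
wrist_force: [1.2, -0.2, 0.2]
width: 0.0351
```

>>> arm_command --series '[[[0,-0.22,0.02],[0,0,0]],[[0,-0.2,0.02],[0,0,0]],[[0,0,0],[0,0,0]],[[0,0,0],[0,0,0]]]'

```text
time: 46.18
position: [0.4516, -0.3038, 0.4419]
tcp_rot: [-3.123, -0.006, -1.766]
wrist_force: [-0.4, 1.3, 0.2]
width: 0.0353
```

```bash
python3 - <<'E'
from h import *
s=snap("scene","sc8"); crop(s,80,110,430,310,2,"f1")
t=snap("top","t8"); crop(t,200,160,330,290,5,"f1t"); crop(t,100,100,470,300,2,"f1a")
c2f=lambda x,y:((x+.5)/5-.5+200,(y+.5)/5-.5+160)
E
```

```text
(no output)
```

View pics/f1.png

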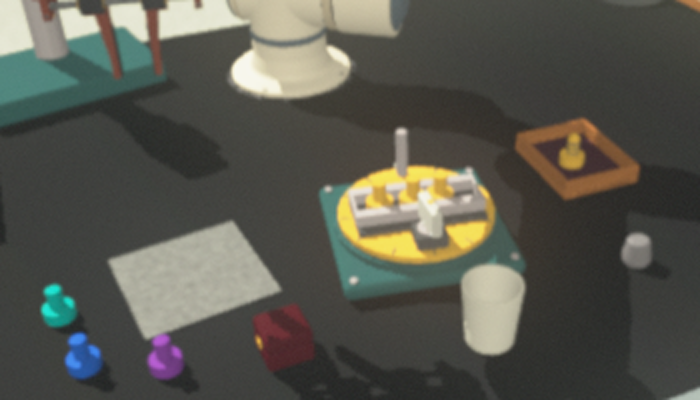

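View pics/f1t.png

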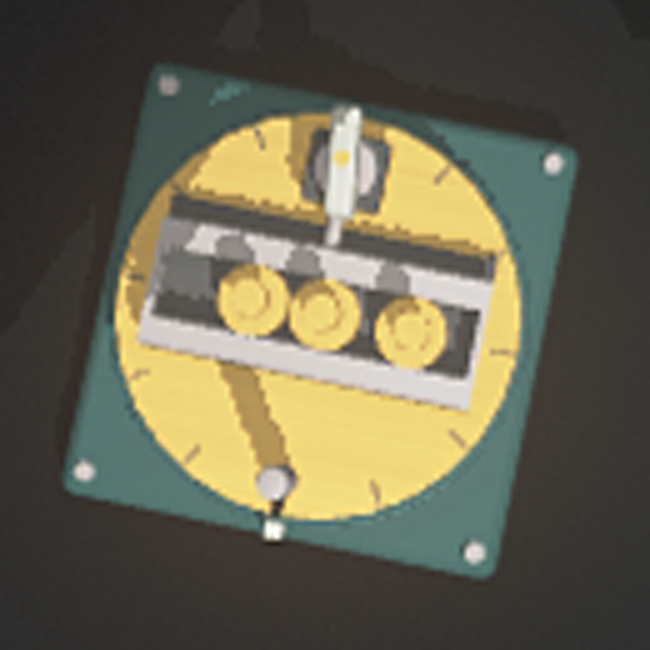

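View pics/f1a.png

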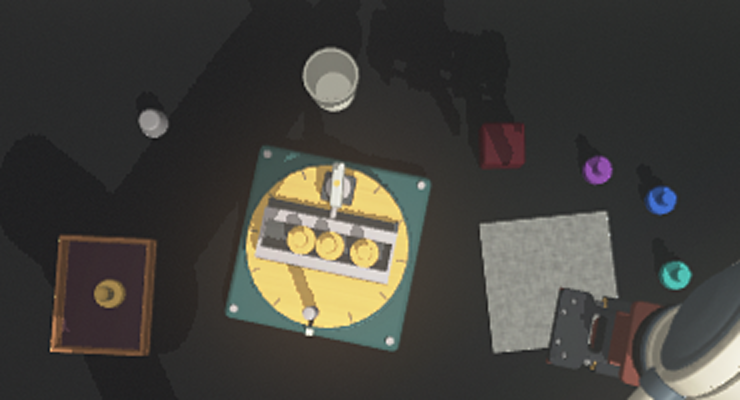

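The black line meets the white mark at crop (273,520), and all three blanks are between closed jaws. One quick numerical check before handing in.

```bash
python3 - <<'E'
from h import *
c2f=lambda x,y:((x+.5)/5-.5+200,(y+.5)/5-.5+160)
c=np.array([.5549,-.005])
w=onz("top",c2f(275,482),.115)[:2]-c; print("post r,dial",np.hypot(*w),np.degrees(np.arctan2(w[1],w[0]))-168.6)
a=np.radians(-11.4);ex=np.array([np.cos(a),np.sin(a)]);ey=np.array([-ex[1],ex[0]])
for p in((253,300),(324,314),(411,332)):
    w=onz("top",c2f(*p),.068)[:2]-c; print("foot vise",(w@ex).round(4),(w@ey).round(4))
for p in((480,292),(488,262+8)): 
    w=onz("top",c2f(*p),.068)[:2]-c; print("jaw edge",(w@ex).round(4))
t=cv2.imread("pics/t8.png"); 
b=blobs(t,(15,80,70),(35,255,255),20,(130,220,180,275))[0]; print(b)
print(onz("top",(152.5,246.5),.022), ctrl.get_obs()['time'])
workorder.hand_in()
E
```

```text
post r,dial 0.08444438886421804 1.1181608190226484
foot vise -0.001 0.0313
foot vise -0.0005 -0.0045
foot vise -0.0004 -0.0485
jaw edge 0.0259
jaw edge 0.0374
[(np.int32(175), array([154.4, 246.4]), array([147, 240,  16,  14], dtype=int32))]
[0.49174706 0.28137301 0.022     ] 46.275
the job is handed in; nothing more can be done
```

I handed the job in at 46 s of simulated time; the hand-in gives no verdict.

- **Loosening:** I turned the knob clockwise by 97°, which opened the jaws to about 42.5 mm.
- **Seal:** It stands upright in the tray, near (0.49, 0.28).
- **Blanks:** There were three, all now upright between the jaws. One was knocked about 9 mm along the jaws after I placed it. It stayed upright between the jaws, so I left it there and set the third blank at vise y ≈ -48 mm.
- **Clamping:** I tightened the knob counterclockwise until the wrist read 0.54 N·m. That is more than the 0.25 that counts as tight.
- **Table:** I turned it two clicks clockwise by its post, resting in each, then let go.

**Last checks:** The final pictures show the black line at the white mark and the feet within 1 mm of the vise's centre line. The things standing around look unmoved by eye. The readings disagreed slightly on the dial: the arm gave 0.2° before I let go of the post, and the final picture gave 1.1°. I put that down to pixel accuracy, since the pictures show the line at the mark.

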